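# Build a cog stack on the splined clamping arbor

## Task

Turn the clamp knob on the stand back past its click to release the arbor, then lift the plain transit sleeve off the arbor and put it in the small empty black tray. Next slide every cog on the bench onto the splined arbor, boss up, the largest lowest and the smallest on top, turning each so that it finds the wide master spline and goes fully home, and last turn the clamp knob forward past its click again to clamp the stack. Leave the other tools where they are.

Things in the scene. Friction and masses are not known exactly. Their poses are not given: they have to be found in the camera images.
- stand: Fixed grey plate 90 (x) x 230 (y) mm, 12 mm thick, that carries the splined arbor and, 125 mm from it towards the plate's -y, the clamp knob. Origin: on the bench, midway along the line from arbor to knob but 7.5 mm nearer the arbor; z up; x as in hub_seat. A dark line on the plate points along the master key. The green mat to its left covers x 0.40 to 0.80, y 0.14 to 0.37.
- hub_seat (a point): Centre of the seat (44 mm disc, 20 mm above the bench) under the arbor; the first cog rests on it. z up, x along the wide master key. The arbor: shaft 19 mm in diameter with four keys out to 13.5 mm radius, from the seat to 54 mm above it: master key 12 mm wide at +x, the others 4 mm wide at 90, 180, 270 degrees. Seated cogs' undersides lie 0, 16, 32, 48 mm above the seat.
- hub_tip (a point): Tip of the arbor, 62 mm above the seat. The last 8 mm over the keys are plain round shaft, the top 5 mm coned, so that a cog can be centred and then turned. Cogs slide down only with the master slot over the master key (about 1.5 mm play sideways, about 0.1 rad in turning); otherwise they hang on the keys, 54 mm above the seat.
- clamp_knob_grip (a point): Grip of the clamp knob, on its upright axis, 44 mm above the bench and 11 mm below the knob's top: a black bar 46 mm long, 12 mm wide, standing from 29 to 55 mm above the bench on a 44 mm disc. The bar lies along this point's x axis and turns with it; pinch it across its width from above.
- clamp_knob (a joint): Clamp knob angle in rad, growing as it is turned clockwise seen from above: 0 = released (stop), 1.25 = clamped (stop). A sprung detent makes a hump halfway, at 0.625 (at most about 0.12 N m); past the hump it clicks over and stays by itself at the stop. It starts clamped.
- sleeve: Plain grey plastic transit sleeve, loose, a tube 40 mm outside, about 32 mm inside, 45 mm tall, standing on the seat round the arbor at the start (the arbor's tip shows 17 mm above it). Origin: centre of its lower end, z along the tube. It just lifts off upwards.
- sleeve_mid (a point): Middle of the transit sleeve, on its axis, 22.5 mm above its lower end.
- tray: Small empty black tray, fixed, 85 (x) x 110 (y) mm, walls 3 mm thick, rim 34 mm and floor 7 mm above the bench. Origin: centre of its underside.
- cog_76: Loose steel cog, 76 mm over 25 teeth, 16 mm tall: disc 5 mm thick, on it a hexagonal boss 36 mm across flats (z 5 to 16 mm), one flat facing x: grip it across flats. Lies boss up, left of the stand on a 3 mm mat. Splined bore through it: 22 mm, with a 16.5 mm wide master slot and three 8.5 mm slots at 90, 180, 270 degrees. Origin: centre of underside; z up the bore; x points at the master slot (dark radial line on the disc). May be absent.
- cog_68: Loose steel cog, 68 mm over 22 teeth, 16 mm tall: disc 5 mm thick, on it a hexagonal boss 36 mm across flats (z 5 to 16 mm), one flat facing x: grip it across flats. Lies boss up, left of the stand on a 3 mm mat. Splined bore through it: 22 mm, with a 16.5 mm wide master slot and three 8.5 mm slots at 90, 180, 270 degrees. Origin: centre of underside; z up the bore; x points at the master slot (dark radial line on the disc). May be absent.
- cog_60: Loose steel cog, 60 mm over 19 teeth, 16 mm tall: disc 5 mm thick, on it a hexagonal boss 36 mm across flats (z 5 to 16 mm), one flat facing x: grip it across flats. Lies boss up, left of the stand on a 3 mm mat. Splined bore through it: 22 mm, with a 16.5 mm wide master slot and three 8.5 mm slots at 90, 180, 270 degrees. Origin: centre of underside; z up the bore; x points at the master slot (dark radial line on the disc). May be absent.
- cog_52: Loose steel cog, 52 mm over 16 teeth, 16 mm tall: disc 5 mm thick, on it a hexagonal boss 36 mm across flats (z 5 to 16 mm), one flat facing x: grip it across flats. Lies boss up, left of the stand on a 3 mm mat. Splined bore through it: 22 mm, with a 16.5 mm wide master slot and three 8.5 mm slots at 90, 180, 270 degrees. Origin: centre of underside; z up the bore; x points at the master slot (dark radial line on the disc). May be absent.
- latch_lever: Black latch lever, 22 x 68 x 24 mm, lying at the back left; to be left alone. Origin: centre of the underside.
- torque_tester: Dark grey box instrument, 105 x 62 x 50 mm, behind the stand; to be left alone. Origin: centre of the underside.

How it is judged (in metres and radians):
On the way, in this order (a step that is already met when the one before it is completed fails the run):
1. the clamp knob is turned back past its click, with the sleeve still on the arbor (value of joint clamp_knob below 0.2 rad and horizontal distance between sleeve and hub_seat below 0.01 m), for 0.3 s.
2. the transit sleeve lies in the tray (x of sleeve_mid in the frame of tray between -0.042 and 0.042 m and y of sleeve_mid in the frame of tray between -0.054 and 0.054 m and height (world z) of sleeve_mid between 0.005 and 0.04 m), for 0.3 s.
3. all the cogs are fully home on the arbor, larger below smaller, the knob still released (horizontal distance between each of cog_76, cog_68, cog_60, cog_52 and hub_seat below 0.005 m and angle between each of cog_76, cog_68, cog_60, cog_52's own z axis and vertical below 0.08 rad and (z of cog_76 in the frame of hub_seat between -0.003 and 0.003 m or z of cog_76 in the frame of hub_seat between 0.013 and 0.019 m or z of cog_76 in the frame of hub_seat between 0.029 and 0.035 m or z of cog_76 in the frame of hub_seat between 0.045 and 0.051 m) and (z of cog_68 in the frame of hub_seat between -0.003 and 0.003 m or z of cog_68 in the frame of hub_seat between 0.013 and 0.019 m or z of cog_68 in the frame of hub_seat between 0.029 and 0.035 m or z of cog_68 in the frame of hub_seat between 0.045 and 0.051 m) and (z of cog_60 in the frame of hub_seat between -0.003 and 0.003 m or z of cog_60 in the frame of hub_seat between 0.013 and 0.019 m or z of cog_60 in the frame of hub_seat between 0.029 and 0.035 m or z of cog_60 in the frame of hub_seat between 0.045 and 0.051 m) and (z of cog_52 in the frame of hub_seat between -0.003 and 0.003 m or z of cog_52 in the frame of hub_seat between 0.013 and 0.019 m or z of cog_52 in the frame of hub_seat between 0.029 and 0.035 m or z of cog_52 in the frame of hub_seat between 0.045 and 0.051 m) and z of each of cog_68, cog_60, cog_52 in the frame of cog_76 above 0.012 m and z of each of cog_60, cog_52 in the frame of cog_68 above 0.012 m and z of cog_52 in the frame of cog_60 above 0.012 m and value of joint clamp_knob below 0.3 rad), for 0.3 s.
4. the clamp knob is turned forward past its click (value of joint clamp_knob above 1.05 rad), for 0.3 s.
At the end, for the whole second after the job is handed in: Every cog present on the arbor within 5 mm of its axis and 0.08 rad of level, underside within 3 mm of 0, 16, 32 or 48 mm above the seat, larger always below smaller; the sleeve's middle inside the tray, under 40 mm above the bench; the knob above 1.05 rad; all at rest (all of step 2 and horizontal distance between each of cog_76, cog_68, cog_60, cog_52 and hub_seat below 0.005 m and angle between each of cog_76, cog_68, cog_60, cog_52's own z axis and vertical below 0.08 rad and (z of cog_76 in the frame of hub_seat between -0.003 and 0.003 m or z of cog_76 in the frame of hub_seat between 0.013 and 0.019 m or z of cog_76 in the frame of hub_seat between 0.029 and 0.035 m or z of cog_76 in the frame of hub_seat between 0.045 and 0.051 m) and (z of cog_68 in the frame of hub_seat between -0.003 and 0.003 m or z of cog_68 in the frame of hub_seat between 0.013 and 0.019 m or z of cog_68 in the frame of hub_seat between 0.029 and 0.035 m or z of cog_68 in the frame of hub_seat between 0.045 and 0.051 m) and (z of cog_60 in the frame of hub_seat between -0.003 and 0.003 m or z of cog_60 in the frame of hub_seat between 0.013 and 0.019 m or z of cog_60 in the frame of hub_seat between 0.029 and 0.035 m or z of cog_60 in the frame of hub_seat between 0.045 and 0.051 m) and (z of cog_52 in the frame of hub_seat between -0.003 and 0.003 m or z of cog_52 in the frame of hub_seat between 0.013 and 0.019 m or z of cog_52 in the frame of hub_seat between 0.029 and 0.035 m or z of cog_52 in the frame of hub_seat between 0.045 and 0.051 m) and z of each of cog_68, cog_60, cog_52 in the frame of cog_76 above 0.012 m and z of each of cog_60, cog_52 in the frame of cog_68 above 0.012 m and z of cog_52 in the frame of cog_60 above 0.012 m and linear speed of each of cog_76, cog_68, cog_60, cog_52, sleeve below 0.02 m/s and value of joint clamp_knob above 1.05 rad); the robot touches nothing.
It fails at once if the latch lever or the torque tester are pushed more than 6 cm from their place (distance of any of latch_lever, torque_tester from where it was at the start of the episode above 0.06 m).
Of cog_76, cog_68, cog_60, cog_52 only 3 to 4 are there at a start; the rules pass over those that are not, and their reading is None.
At some moment in a run one of cog_76, cog_68, cog_60, cog_52 may be knocked a few centimetres aside while the robot is not near it.
Once in a run the grip may slacken for a moment while it holds something.
It also fails if it takes over 210 s, if anything falls off the work surface, if the arm or the gripper's body presses on something with over 40 N, if the wrist force passes 120 N, or if a joint passes its speed limit or range.

## Robot

A 7-joint arm with a two-finger parallel gripper is mounted at the origin on a cart in front of the work surface, level with it; the furniture and walls round the work are solid. World frame = base frame: x ahead of the robot, y to its left, z up, the work surface at z = 0. Lengths are in mm, angles in rad, forces in N, time in s.
With the tool pointing down it reaches from about 400 to 875 mm from the base axis. Payload 4.4 kg.
Tool frame: the origin (TCP) lies midway between the tips of the shut fingers; the grasp point (between the pads) lies 19 mm behind it (ctrl.pinch_z is the distance from the TCP to the grasp point, in mm); z points along the fingers, y is the line along which they close (so a half turn about z gives the same grasp; the last joint's range is limited). The gripper opens to 85 mm and grips with 20 to 120 N. Pads are 22 mm wide; open, the fingers measure 114 mm over their backs; the gripper's body (76 mm by 85 mm) begins 54 mm behind the grasp point. The pads swing forward as they close: fully open they stand 13 mm farther back than shut.
Start: joints at [-1.384, 0.628, 0.038, 1.517, -0.027, 0.996, -0.02], TCP at [162.55, 629.361, 231.313] pointing down, gripper open.
Joint ranges: [-3.06, 3.06], [-0.37, 2.12], [-1.25, 1.32], [0.18, 2.47], [-1.1, 4.24], [0.23, 1.98], [-2.94, 2.94]. Speed limits (rad/s): [2.57, 2.57, 3.14, 3.14, 3.14, 3.14, 3.14].

## Interface

Orientations are given as [roll, pitch, yaw] about the fixed x, y, z axes, in that order (R = Rz(yaw) Ry(pitch) Rx(roll)).
In Python, from cell import read_state, cams, order, ctrl gives the robot as it stands.
- The arm moves only by the tool move_arm, never from a script. Its argument "targets" is text: rows parted by semicolons, each of 7 numbers parted by spaces: the gripper's target within -1 to 1 (fully open at 1, half-way at 0, shut at -1), then the shift along the tool's x, y, z in cm, then the turn, a rotation vector about the tool's x, y, z in degrees. A call has 1 to 5 rows; each row shifts and turns the commanded pose from where the row before left it, along the tool's axes as they then stand; what a row does not reach is not made up. A row lasts 1/12 s, in which the tool goes at most 41.7 mm and 7.16 degrees, less where a joint would pass 70% of its speed; a pose out of reach is approached as far as the arm can. A call with a gripper value outside its range is refused whole. The fingers move at their own pace and stop on an object; the grip force is fixed at half the most. Time passes only in rows, so rows that do not move let the fingers close. It gives the time, the measured TCP pose, the force, the opening and the grip force at its end, in the units of the state.
- read_state(): the state, without advancing time (a new reading comes with each control period).
- cams.get_image(name): name is "side" or "top"; returns a dict with "color" (384x512x3 uint8, red, green, blue), "fovy" (degrees; the focal length in pixels is half the picture's height over the tangent of half this angle, whatever the lens; pixels are square), "cx", "cy" (the principal point, pixels), "rvec" (rotation vector, rad) and "tvec" (3), from world to camera coordinates, as OpenCV has them. Camera axes: x right, y down, z forward; pixel columns grow to the right and rows downward; lengths in mm; the calibration is good to about 2 mm. A picture is of the moment at which its call begins. There is no depth.
- order.finish_job(): hands the job in; it is judged then, once.
The state is a dict: "clock": time; "qpos": joint angles; "qd": joint speeds; "tau": joint torques, N m; "eef_pos": TCP position; "tool_rot": TCP orientation; "force": force on the tool from outside, world axes, zero at the start; "torque": the same for the moment, N m; "width": finger opening in mm; "gripper_force": force on a finger pad.
Only numpy, scipy, OpenCV 4.12 (cv2) and the standard library are available. Lean on these libraries where they do the work, as an engineer would, in place of code of your own. Each camera call takes 0.05 s, during which the arm holds its last target. There are 200 camera calls.

## Working session

There is one attempt and no reset: what is moved stays moved. The work goes in short steps, Python scripts to look and compute and a tool call to move; the robot and the scene stay as the last step left them, time stands still between calls to the robot, and variables do not carry over. Pictures are saved under pics/ and viewed, at most 14 in all, crops included, and the job is handed in when it is done.

Besides the shell and the picture viewer there is one more tool, called after "Request:" as name(argument=value, ...) on one line, values as JSON. move_arm: Moves the arm, as the interface text tells. Its arguments: {"type":"object","properties":{"targets":{"type":"string"}},"required":["targets"]}

```bash
ls; mkdir -p pics; python3 - <<'E'
from cell import read_state, cams, order, ctrl
import cv2
print(read_state()); print(ctrl.pinch_z)
for n in ("top","side"):
    d=cams.get_image(n); print(n,d["fovy"],d["cx"],d["cy"],d["rvec"],d["tvec"],{k for k in d})
    cv2.imwrite(f"pics/{n}0.png",cv2.resize(d["color"][:,:,::-1],(800,600),interpolation=cv2.INTER_CUBIC))
E
```

```text
pics
{'clock': 0.0, 'qpos': array([-1.38378567,  0.62932562,  0.03845325,  1.51836771, -0.02699463,
        0.99630396, -0.01999072]), 'qd': array([-0.0003208 ,  0.00025198,  0.00063147, -0.00041012, -0.00149432,
       -0.00126205, -0.00034392]), 'tau': array([ 2.32822640e-05, -5.63385451e+01,  1.22540798e+00, -1.93444526e+01,
        1.07167845e-02,  1.06843770e-02, -1.22824750e-05]), 'eef_pos': array([162.40562   , 628.73883221, 230.40268801]), 'tool_rot': array([-3.13970667e+00,  3.50263295e-05,  2.88878510e+00]), 'force': array([-0.31057435, -0.3416585 , -0.62688783]), 'torque': array([-0.01581207, -0.01103816,  0.04587805]), 'gripper_force': 0.0, 'width': 85.30439223199018}
18.700000000000003
top 49.765385668672714 247.2185393369479 191.58985334892873 [ 2.15602737 -2.14350879  0.21361782] [116.81292302 600.95065706 830.66126461] {'rvec', 'color', 'tvec', 'fovy', 'cx', 'cy'}
side 56.659965403500365 260.5700075294902 194.07965894432394 [ 1.90173177 -0.52693002  0.33707368] [-429.96467342  222.69330385  500.13827485] {'rvec', 'color', 'tvec', 'fovy', 'cx', 'cy'}
```

View pics/top0.png

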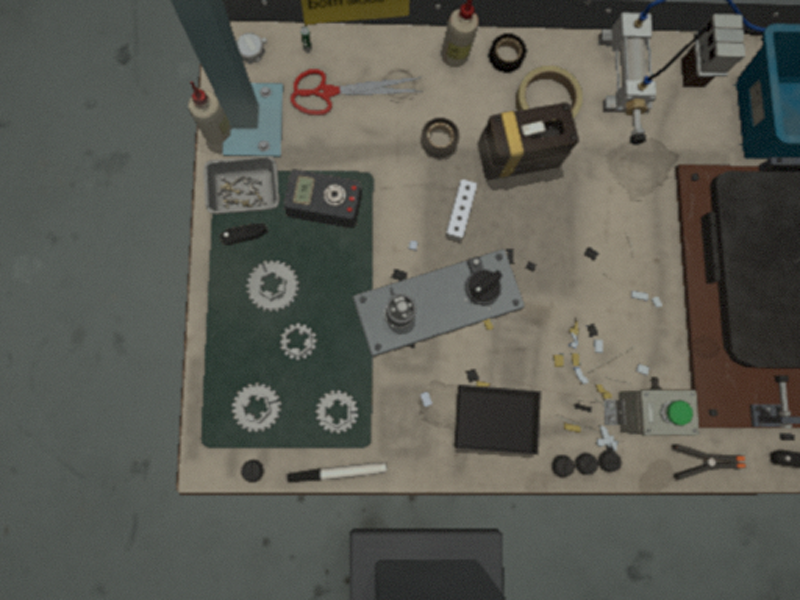

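View pics/side0.png

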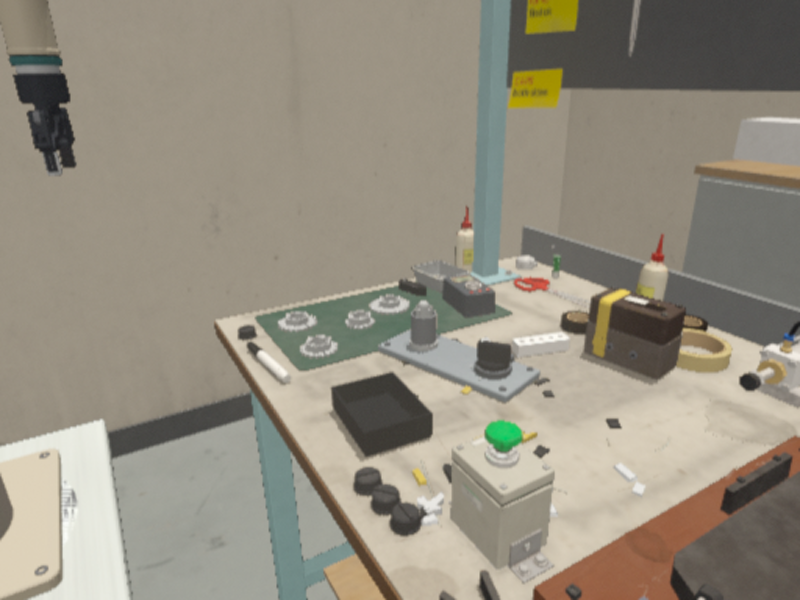

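```bash
cat > h.py <<'E'
import numpy as np, cv2
from scipy.spatial.transform import Rotation as Ro
from cell import read_state, cams, order, ctrl
def grab(n): return cams.get_image(n)
def KRT(d):
    f=192/np.tan(np.radians(d["fovy"])/2)
    return np.array([[f,0,d["cx"]],[0,f,d["cy"]],[0,0,1]]),cv2.Rodrigues(np.array(d["rvec"]))[0],np.array(d["tvec"]).ravel()
def px2w(d,u,v,z):
    K,R,t=KRT(d); r=R.T@np.linalg.inv(K)@[u,v,1]; c=-R.T@t
    return c+r*(z-c[2])/r[2]
def w2px(d,p):
    K,R,t=KRT(d); q=K@(R@np.asarray(p,float)+t); return q[:2]/q[2]
def crop(d,u0,v0,w,h,s,name):
    c=d["color"][v0:v0+h,u0:u0+w,::-1]
    c=cv2.resize(c,None,fx=s,fy=s,interpolation=cv2.INTER_CUBIC)
    cv2.imwrite("pics/"+name,cv2.convertScaleAbs(c,alpha=1.4,beta=10))
def to(pos,yaw):
    "tool-frame shift (cm) and turn (deg) from the measured pose to tool-down pose"
    s=read_state(); R=Ro.from_euler('xyz',s["tool_rot"])
    G=Ro.from_euler('xyz',[np.pi,0,yaw])
    print("pos",s["eef_pos"].round(1),"rpy",s["tool_rot"].round(3),"t",s["clock"])
    print("shift cm",(R.inv().apply(np.array(pos)-s["eef_pos"])/10).round(2),"turn deg",np.degrees((R.inv()*G).as_rotvec()).round(1))
E
python3 - <<'E'
from h import *
d=grab("top"); np.save("top0.npy",d,allow_pickle=True)
crop(d,130,155,112,130,5,"mat.png"); crop(d,224,155,116,80,6,"stand.png")
for p in [(0,0,0),(600,200,0),(600,-100,0)]: print(w2px(d,p))
E
```

```text
[305.431687  491.0706679]
[210.7946773  194.93799265]
[344.23266869 196.03286735]
```

View pics/mat.png

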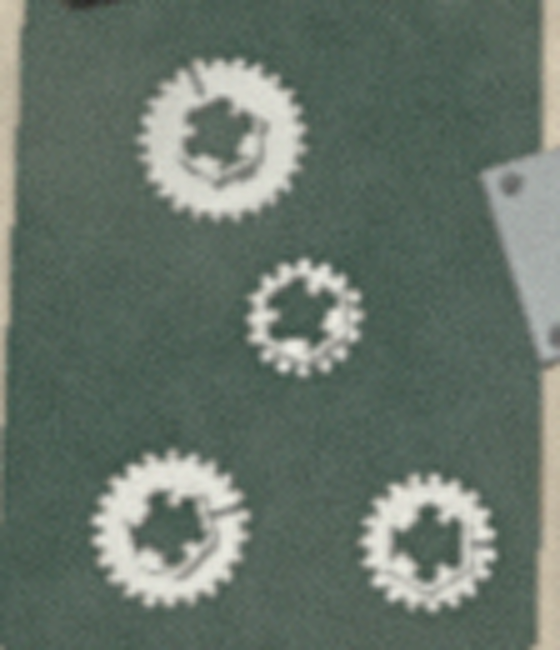

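View pics/stand.png

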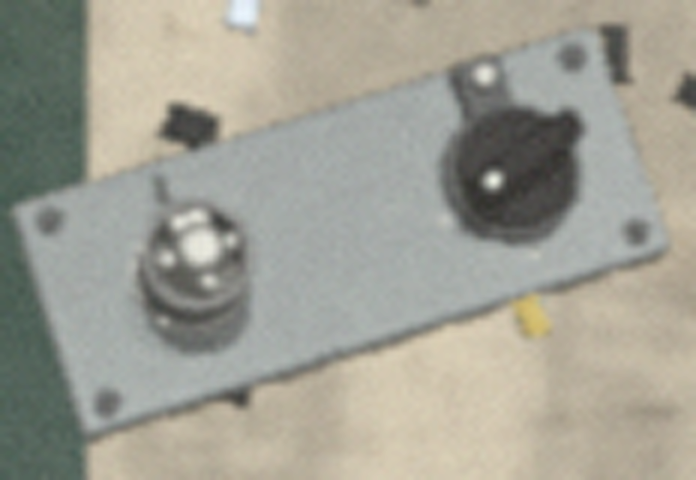

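```bash
cat > fit.py <<'E'
from h import *
from scipy.optimize import minimize
def inbore(x,y):
    b=np.hypot(x,y)<11
    for a,w in ((0,16.5),(90,8.5),(180,8.5),(270,8.5)):
        c,s=np.cos(np.radians(a)),np.sin(np.radians(a)); u=x*c+y*s; v=-x*s+y*c
        b|=(u>0)&(u<15)&(abs(v)<w/2)
    return b
def fitcog(d,x0,y0,dia,z0=3,yaws=np.arange(0,360,10)):
    "render light/dark model of the cog on the mat, find x,y,yaw"
    R=dia/2; n=3; K,Rm,t=KRT(d); c=-Rm.T@t
    u,v=w2px(d,(x0,y0,z0)); h=int(R*0.46)+7
    u0,v0=int(u)-h,int(v)-h; im=d["color"][v0:v0+2*h,u0:u0+2*h].astype(float)
    I=im[:,:,0]
    lo,hi=np.percentile(I,20),np.percentile(I,90); I=np.clip((I-lo)/(hi-lo),0,1)
    g=(np.arange(2*h*n)+.5)/n-.5; U,V=np.meshgrid(g+u0,g+v0)
    ray=np.stack([U,V,np.ones_like(U)],-1)@np.linalg.inv(K).T@Rm
    P={z:(c[:2]+ray[...,:2]*((z0+z-c[2])/ray[...,2:3])) for z in (0,2.5,5,10,16)}
    def model(p,a):
        co,si=np.cos(a),np.sin(a); L=lambda z:((P[z][...,0]-p[0])*co+(P[z][...,1]-p[1])*si,-(P[z][...,0]-p[0])*si+(P[z][...,1]-p[1])*co)
        hit=np.zeros(U.shape,bool)
        for z,r in ((0,R-1.5),(2.5,R-1.5),(5,R-1.5)):
            x,y=L(z); hit|=(np.hypot(x,y)<r)&~inbore(x,y)
        x,y=L(5); line=(abs(y)<1.1)&(x>17)&(x<R-3)
        hit&=~line
        for z in (10,16):
            x,y=L(z); m=np.max([abs(x*np.cos(k)+y*np.sin(k)) for k in (0,np.pi/3,2*np.pi/3)],0)
            hit|=(m<18)&~inbore(x,y)
        return cv2.GaussianBlur(hit.astype(np.float32),(0,0),n*.6).reshape(2*h,n,2*h,n).mean((1,3))
    cost=lambda q:((model(q[:2],q[2]/10)-I)**2).mean()
    res=[]
    p=np.array([x0,y0],float)
    sc=sorted((cost([*p,np.radians(a)*10]),a) for a in yaws)
    print(" coarse",[(round(float(s),4),int(a)) for s,a in sc[:4]])
    for s,a in sc[:6]:
        q0=np.array([*p,np.radians(a)*10])
        r=minimize(cost,q0,method="Nelder-Mead",options=dict(initial_simplex=q0+np.array([[0,0,0],[2,0,0],[0,2,0],[0,0,1.5]]),xatol=.03,fatol=1e-6))
        res.append((r.fun,r.x[0],r.x[1],np.degrees(r.x[2]/10)%360))
    res.sort()
    return res
E
python3 - <<'E'
from fit import *
d=np.load("top0.npy",allow_pickle=True).item()
K,R,t=KRT(d); print("cam",-R.T@t)
for dia,(u,v) in {76:(222,138),68:(170,529),60:(428,542),52:(304,318)}.items():
    p=px2w(d,130+(u+.5)/5-.5,155+(v+.5)/5-.5,8); r=fitcog(d,p[0],p[1],dia)
    print(dia,p.round(1),[np.round(q,4) for q in r[:3]])
s=lambda u,v,z:px2w(d,224+(u+.5)/6-.5,155+(v+.5)/6-.5,z).round(1)
print("tip",s(202,246,82),"seatline",s(158,178,12),s(166,203,12))
print("corners",s(12,208,12),s(598,27,12),s(668,245,12),s(90,437,12))
print("mean",(s(12,208,12)+s(598,27,12)+s(668,245,12)+s(90,437,12))/4)
print("knobends",s(568,120,55),s(492,180,55))
t=lambda u,v,z:px2w(d,(u+.5)/1.5625-.5,(v+.5)/1.5625-.5,z).round(1)
print("tray",[t(*q,34) for q in ((458,386),(541,390),(538,454),(456,449))])
print("mat",[t(*q,3) for q in ((372,172),(370,446),(202,447))])
E
```

```text
cam [455.42269713 148.49256391 913.96127551]
 coarse [(0.0237, 30), (0.0248, 20), (0.0266, 40), (0.0269, 110)]
76 [626.6 281.4   8. ] [array([2.210000e-02, 6.269135e+02, 2.819225e+02, 2.582600e+01]), array([2.210000e-02, 6.272483e+02, 2.819044e+02, 2.615280e+01]), array([2.210000e-02, 6.268698e+02, 2.821122e+02, 2.562890e+01])]
 coarse [(0.0207, 290), (0.0233, 280), (0.0251, 300), (0.0253, 10)]
68 [455.7 298.1   8. ] [array([1.950000e-02, 4.559754e+02, 2.984101e+02, 2.873328e+02]), array([1.960000e-02, 4.559271e+02, 2.985487e+02, 2.873320e+02]), array([1.960000e-02, 4.559090e+02, 2.984992e+02, 2.873702e+02])]
 coarse [(0.0132, 270), (0.0166, 260), (0.0187, 280), (0.0202, 180)]
60 [450.5 187.5   8. ] [array([1.250000e-02, 4.504631e+02, 1.875942e+02, 2.684871e+02]), array([1.250000e-02, 4.504641e+02, 1.875934e+02, 2.684864e+02]), array([1.250000e-02, 4.504476e+02, 1.876197e+02, 2.685656e+02])]
 coarse [(0.0209, 40), (0.0209, 30), (0.0267, 130), (0.0268, 120)]
52 [546.9 243.1   8. ] [array([1.550000e-02, 5.478622e+02, 2.437180e+02, 3.513430e+01]), array([1.550000e-02, 5.478310e+02, 2.436493e+02, 3.543540e+01]), array([1.570000e-02, 5.478198e+02, 2.438812e+02, 3.477440e+01])]
tip [586.5 100.9  82. ] seatline [622.8 113.2  12. ] [613.5 110.2  12. ]
corners [611.1 167.   12. ] [682.  -52.1  12. ] [599.3 -75.9  12. ] [527.  137.7  12. ]
mean [604.85   44.175  12.   ]
knobends [637.1 -30.8  55. ] [615.2  -3.3  55. ]
tray [array([484.8,  22.7,  34. ]), array([479.9, -90.6,  34. ]), array([395. , -83.4,  34. ]), array([401.5,  26.6,  34. ])]
mat [array([798.6, 140.9,   3. ]), array([403.5, 141. ,   3. ]), array([401.9, 370. ,   3. ])]
```

```bash
python3 - <<'E'
from h import *
d=grab("side"); np.save("side0.npy",d,allow_pickle=True)
crop(d,240,190,110,65,7,"sidest.png")
for n,p in dict(tip=(586.5,100.9,82),tip2=(587.7,96.4,82),knobtop=(626.5,-20,55)).items(): print(n,(w2px(d,p)-[240,190])*7+3)
E
```

```text
tip [217.04292455  20.35632678]
tip2 [227.38740696  23.95271829]
knobtop [540.71955563 202.832093  ]
```

View pics/sidest.png

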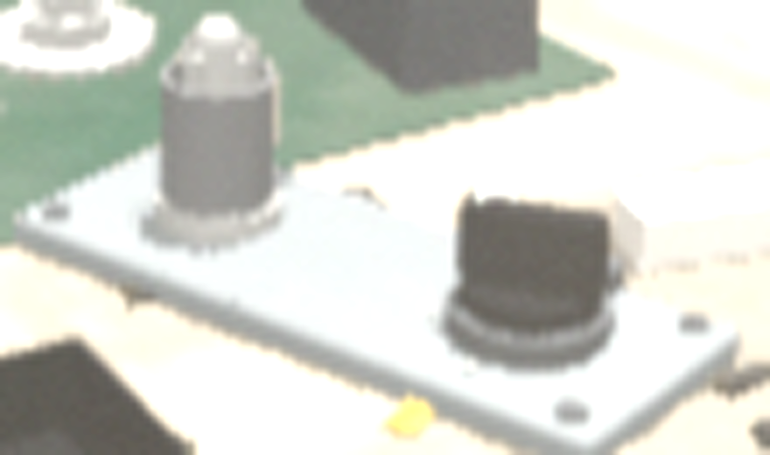

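```bash
python3 - <<'E'
from h import *
to((626,-19.5,140),2.88879); to((626,-19.5,140),np.radians(126.5))
E
```

```text
pos [162.5 629.  230.7] rpy [-3.14  -0.     2.889] t 0.2
shift cm [-61.1  -51.18   9.13] turn deg [-0.1 -0.  -0. ]
pos [162.5 629.  230.7] rpy [-3.14  -0.     2.889] t 0.2
shift cm [-61.1  -51.18   9.13] turn deg [-0.1  0.  39. ]
```

Request:
move_arm(targets="0 -2.9 -2.44 0 0 0 0; 0 -2.9 -2.44 0 0 0 0; 0 -2.9 -2.44 0 0 0 0; 0 -2.9 -2.44 0 0 0 0; 0 -2.9 -2.44 0 0 0 0")

```text
clock: 0.62
eef_pos: [273.1, 473.3, 231.2]
tool_rot: [-3.141, 0.0, 2.889]
force: [0.6, 0.2, 0.3]
width: 42.5
gripper_force: 0.0
```

Request:
move_arm(targets="0 -2.9 -2.44 0 0 0 0; 0 -2.9 -2.44 0 0 0 0; 0 -2.9 -2.44 0 0 0 0; 0 -2.9 -2.44 0 0 0 0; 0 -2.9 -2.44 0 0 0 0")

```text
clock: 1.03
eef_pos: [383.0, 318.9, 231.4]
tool_rot: [3.141, 0.0, 2.889]
force: [0.2, 0.6, -0.3]
width: 42.8
gripper_force: 0.0
```

Request:
move_arm(targets="0 -2.9 -2.44 0 0 0 0; 0 -2.9 -2.44 0 0 0 0; 0 -2.9 -2.44 0 0 0 0; 0 -2.9 -2.44 0 0 0 0; 0 -2.9 -2.44 0 0 0 0")

```text
clock: 1.45
eef_pos: [492.9, 164.5, 231.4]
tool_rot: [3.141, -0.0, 2.889]
force: [0.5, -0.3, -0.2]
width: 42.4
gripper_force: 0.0
```

Request:
move_arm(targets="0 -2.9 -2.44 0 0 0 0; 0 -2.9 -2.44 0 0 0 0; 0 -2.9 -2.44 0 0 0 0; 0 -2.9 -2.44 0 0 0 0; 0 -2.9 -2.44 0 0 0 0")

```text
clock: 1.87
eef_pos: [602.8, 10.1, 231.2]
tool_rot: [3.142, -0.0, 2.889]
force: [1.1, 0.6, 0.2]
width: 42.7
gripper_force: 0.0
```

Request:
move_arm(targets="0 -2.9 -2.44 0 0 0 0; 0 0 0 2.5 0 0 6.5; 0 0 0 2.5 0 0 6.5; 0 0 0 2 0 0 6.5; 0 0 0 2 0 0 6.5")

```text
clock: 2.28
eef_pos: [623.6, -19.5, 139.9]
tool_rot: [-3.141, -0.001, 2.429]
force: [0.3, 0.2, -0.3]
width: 42.4
gripper_force: 0.0
```

Request:
move_arm(targets="0 0 0 0 0 0 6.5; 0 0 0 0 0 0 6.5; 0 0 0 0 0 0 0; 0 0 0 0 0 0 0")

```text
clock: 2.62
eef_pos: [624.0, -18.9, 141.1]
tool_rot: [-3.141, 0.0, 2.211]
force: [-0.0, -0.2, 0.0]
width: 42.3
gripper_force: 0.0
```

```bash
python3 - <<'E'
from h import *
d=grab("top"); 
p=read_state()["eef_pos"]; print(w2px(d,p),w2px(d,(626,-19.5,55)), read_state()["width"], read_state()["qpos"].round(2))
crop(d,224,130,160,115,5,"k1.png")
to((626,-19.5,33),np.radians(126.5))
E
```

```text
[321.33083696 171.9361695 ] [313.07734193 179.65830412] 43.047847753244305 [-0.17  0.71  0.25  1.68 -0.23  0.78  0.84]
pos [624.1 -18.9 141.4] rpy [3.142 0.    2.211] t 2.6667
shift cm [-0.16  0.12 10.84] turn deg [0.  0.  0.2]
```

View pics/k1.png

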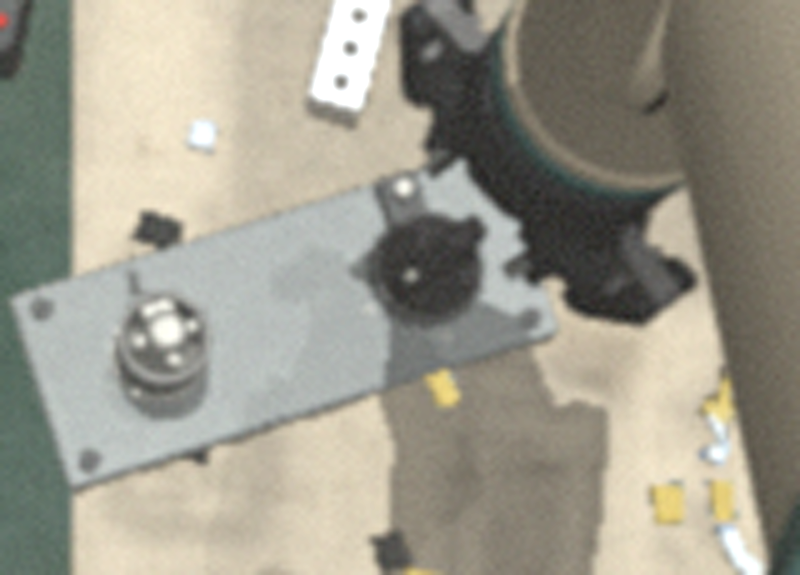

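Request:
move_arm(targets="0 -0.16 0.12 3.5 0 0 0; 0 0 0 3.5 0 0 0; 0 0 0 2.5 0 0 0; 0 0 0 1.3 0 0 0; -1 0 0 0 0 0 0")

```text
clock: 3.08
eef_pos: [624.0, -19.5, 30.7]
tool_rot: [-3.138, -0.003, 2.209]
force: [-0.2, 0.5, -0.2]
width: 32.0
gripper_force: 0.0
```

Request:
move_arm(targets="-1 0 0 0 0 0 0; -1 0 0 0 0 0 0; -1 0 0 0 0 0 0; -1 0 0 0 0 0 0")

```text
clock: 3.42
eef_pos: [626.4, -20.3, 34.7]
tool_rot: [3.141, 0.001, 2.208]
force: [-1.4, -1.3, 1.2]
width: 10.7
gripper_force: 61.2
```

Request:
move_arm(targets="-1 0 0 0 0 0 -6.5; -1 0 0 0 0 0 -6.5; -1 0 0 0 0 0 -6.5; -1 0 0 0 0 0 -6.5; -1 0 0 0 0 0 -6.5")

```text
clock: 3.83
eef_pos: [627.1, -19.2, 34.7]
tool_rot: [3.14, 0.002, 2.781]
force: [-1.1, 0.0, -0.8]
width: 10.6
gripper_force: 60.9
```

Request:
move_arm(targets="-1 0 0 0 0 0 -6.5; -1 0 0 0 0 0 -6.5; -1 0 0 0 0 0 -6.5; -1 0 0 0 0 0 -6.5; -1 0 0 0 0 0 -6.5")

```text
clock: 4.25
eef_pos: [627.1, -18.0, 34.7]
tool_rot: [3.141, 0.003, -2.934]
force: [-0.8, 2.4, -0.7]
width: 10.5
gripper_force: 61.0
```

Request:
move_arm(targets="-1 0 0 0 0 0 -5; -1 0 0 0 0 0 0; -1 0 0 0 0 0 0; -1 0 0 0 0 0 0; -1 0 0 0 0 0 0")

```text
clock: 4.67
eef_pos: [627.1, -17.8, 34.7]
tool_rot: [3.141, 0.003, -2.855]
force: [-1.2, 4.6, 7.2]
width: 10.8
gripper_force: 62.8
```

```bash
python3 -c "
from h import *
s=read_state();print(s['torque'],s['force'],s['width'],np.degrees(s['tool_rot'][2]),s['eef_pos'])"
```

```text
[1.23106064e+00 3.49183412e-01 4.48597175e-04] [-1.20722013  4.57887256  7.21764364] 10.777266674904713 -163.552283924479 [627.06079659 -17.80955053  34.65395543]
```

Request:
move_arm(targets="0 0 0 0 0 0 0; 0 0 0 0 0 0 0; 0 0 0 0 0 0 0; 1 0 0 -3 0 0 0; 1 0 0 -3.5 0 0 0")

```text
clock: 5.08
eef_pos: [623.3, -20.8, 96.0]
tool_rot: [3.141, -0.007, -2.855]
force: [0.7, 0.1, 0.7]
width: 65.6
gripper_force: 0.0
```

Request:
move_arm(targets="1 0 0 -3.5 0 0 6.5; 1 0 0 -1.5 0 0 6.5; 1 0 0 0 0 0 6.5; 1 0 0 0 0 0 0; 1 0 0 0 0 0 0")

```text
clock: 5.5
eef_pos: [625.5, -20.3, 148.0]
tool_rot: [-3.14, -0.001, 3.092]
force: [-0.6, 0.2, -0.6]
width: 85.0
gripper_force: 0.0
```

```bash
python3 - <<'E'
from h import *
to((587.3,99.6,140),np.radians(177))
E
```

```text
pos [625.5 -20.3 148. ] rpy [-3.140e+00 -1.000e-03  3.092e+00] t 5.5
shift cm [ 4.41 11.79  0.79] turn deg [-0.1 -0.   0.1]
```

Request:
move_arm(targets="1 1.1 3 0 0 0 0; 1 1.1 3 0 0 0 0; 1 1.1 3 0 0 0 0; 1 1.1 2.85 0 0 0 0; 1 0 0 0 0 0 0")

```text
clock: 5.92
eef_pos: [584.8, 109.5, 146.9]
tool_rot: [3.137, -0.005, 3.102]
force: [-0.9, 0.5, -1.2]
width: 85.3
gripper_force: 0.0
```

Request:
move_arm(targets="1 0 0 0 0 0 0; 1 0 0 0 0 0 0")

```text
clock: 6.08
eef_pos: [587.9, 99.8, 147.4]
tool_rot: [-3.14, -0.001, 3.091]
force: [-0.5, -1.1, 0.2]
width: 85.3
gripper_force: 0.0
```

```bash
python3 - <<'E'
from h import *
to((587.6,100.2,32),np.radians(177))
d=grab("side"); crop(d,200,120,200,150,4,"s1.png")
E
```

```text
pos [587.9  99.8 147.4] rpy [-3.140e+00 -1.000e-03  3.091e+00] t 6.0833
shift cm [ 0.02  0.06 11.54] turn deg [-0.1 -0.1  0.1]
```

View pics/s1.png

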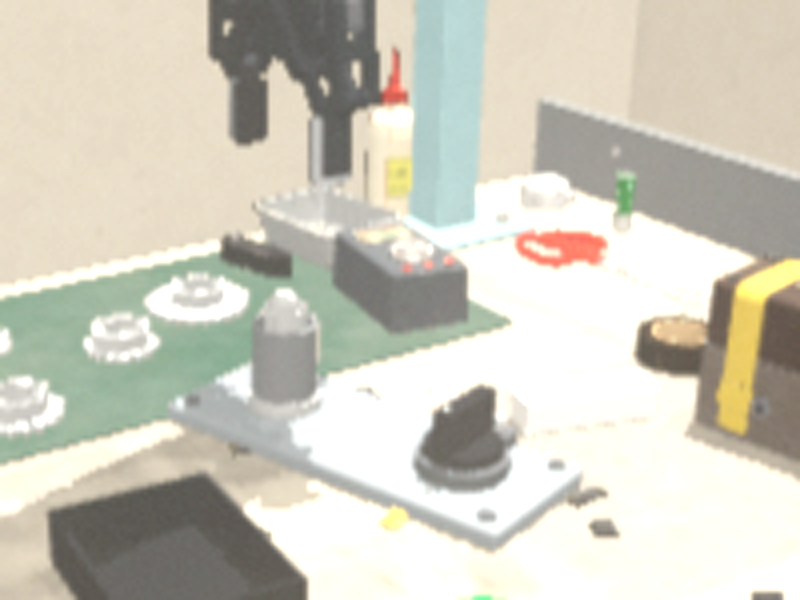

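Knob bar at crop (465,415) now lies along the stand's x (released); the sleeve is at (285,355) between the fingers (248,120) and (335,155). Descending.

Request:
move_arm(targets="1 0 0.05 3.5 0 0 0; 1 0 0 3.5 0 0 0; 1 0 0 3 0 0 0; 1 0 0 1.5 0 0 0; 1 0 0 0 0 0 0")

```text
clock: 6.55
eef_pos: [585.6, 98.6, 29.2]
tool_rot: [-3.139, -0.007, 3.087]
force: [0.4, 0.1, -0.2]
width: 85.5
gripper_force: 0.0
```

Request:
move_arm(targets="-1 0 0 0 0 0 0; -1 0 0 0 0 0 0; -1 0 0 0 0 0 0; -1 0 0 0 0 0 0; -1 0 0 0 0 0 0")

```text
clock: 6.97
eef_pos: [589.5, 101.4, 35.2]
tool_rot: [3.141, 0.003, 3.089]
force: [-0.7, -1.0, 7.1]
width: 38.1
gripper_force: 60.0
```

Request:
move_arm(targets="-1 0 0 0 0 0 0; -1 0 0 -2 0 0 0; -1 0 0 -2 0 0 0; -1 0 0 -3 0 0 0; -1 0 0 -3 0 0 0")

```text
clock: 7.38
eef_pos: [587.8, 101.4, 134.6]
tool_rot: [-3.141, -0.001, 3.09]
force: [1.1, 0.8, -0.8]
width: 37.9
gripper_force: 61.0
```

Request:
move_arm(targets="-1 0 0 -2 0 0 0; -1 0 0 0 0 0 0; -1 0 0 0 0 0 0")

```text
clock: 7.63
eef_pos: [589.1, 101.7, 155.1]
tool_rot: [3.141, 0.004, 3.09]
force: [0.5, 0.2, -0.9]
width: 37.9
gripper_force: 61.1
```

```bash
python3 - <<'E'
from h import *
to((440,-31,150),np.radians(177))
E
```

```text
pos [589.1 101.7 155.1] rpy [3.141 0.004 3.09 ] t 7.6333
shift cm [ 14.2  -14.02   0.45] turn deg [0.1 0.2 0. ]
```

Request:
move_arm(targets="-1 2.85 -2.8 0 0 0 0; -1 2.85 -2.8 0 0 0 0; -1 2.85 -2.8 0 0 0 0; -1 2.85 -2.8 0 0 0 0; -1 2.8 -2.8 0 0 0 0")

```text
clock: 8.05
eef_pos: [436.3, -31.8, 152.3]
tool_rot: [-3.141, -0.003, 3.09]
force: [0.0, -1.9, -0.3]
width: 38.2
gripper_force: 61.1
```

Request:
move_arm(targets="-1 0 0 0 0 0 0; -1 0 0 0 0 0 0; -1 0 0 3.5 0 0 0; -1 0 0 3.5 0 0 0; -1 0 0 0 0 0 0")

```text
clock: 8.47
eef_pos: [436.0, -29.7, 77.8]
tool_rot: [3.141, -0.011, 3.091]
force: [-0.5, -0.4, -0.5]
width: 37.7
gripper_force: 61.1
```

Request:
move_arm(targets="-1 0 0 0 0 0 0; -1 0 0 0 0 0 0")

```text
clock: 8.63
eef_pos: [439.9, -30.3, 83.9]
tool_rot: [3.141, 0.001, 3.091]
force: [0.2, 0.1, -0.2]
width: 38.6
gripper_force: 61.1
```

```bash
python3 - <<'E'
from h import *
to((440,-31,23),np.radians(177))
d=grab("side"); crop(d,180,140,160,120,5,"s2.png")
E
```

```text
pos [439.9 -30.3  83.9] rpy [3.141e+00 1.000e-03 3.091e+00] t 8.6333
shift cm [-0.01 -0.07  6.09] turn deg [0.  0.  0.1]
```

View pics/s2.png

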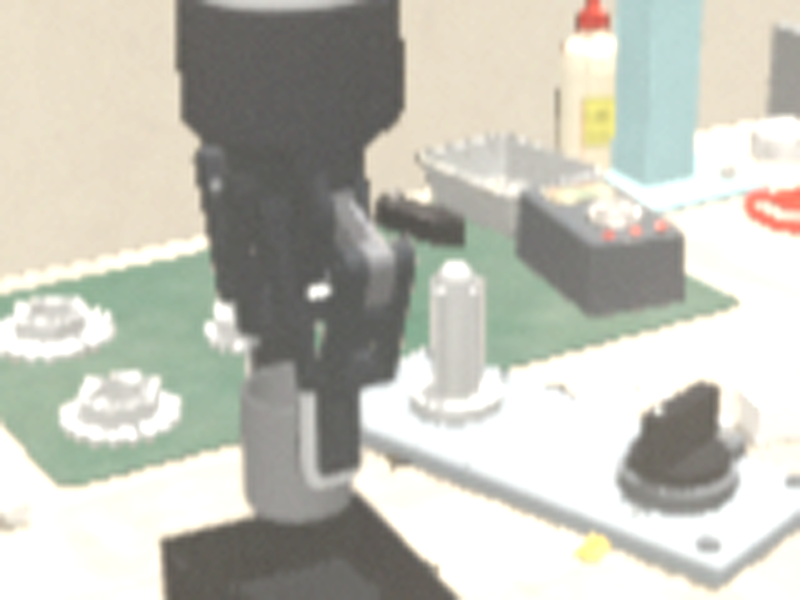

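Sleeve held upright (295,445) above the tray; the arbor is bare at (457,340).

Request:
move_arm(targets="-1 0 0 2.5 0 0 0; -1 0 0 2 0 0 0; -1 0 0 1 0 0 0; -1 0 0 0.5 0 0 0; -1 0 0 0 0 0 0")

```text
clock: 9.1
eef_pos: [439.0, -32.6, 34.3]
tool_rot: [-3.137, -0.002, 3.09]
force: [-0.2, -0.3, -0.4]
width: 38.1
gripper_force: 61.1
```

Request:
move_arm(targets="-1 0 0 0 0 0 0; 0.25 0 0 0 0 0 0; 0.25 0 0 0 0 0 0; 0.25 0 0 0 0 0 0; 0.25 0 0 -2 0 0 0")

```text
clock: 9.52
eef_pos: [436.5, -32.1, 51.9]
tool_rot: [-3.136, -0.008, 3.09]
force: [-0.5, -0.1, -0.4]
width: 53.2
gripper_force: 0.0
```

Request:
move_arm(targets="0.25 0 0 -3 0 0 0; 1 0 0 -3.5 0 0 0; 1 0 0 -3 0 0 0; 1 0 0 -2 0 0 0; 1 0 0 0 0 0 0")

```text
clock: 9.93
eef_pos: [440.9, -31.6, 172.1]
tool_rot: [-3.137, 0.003, 3.089]
force: [1.5, -0.8, 0.1]
width: 85.2
gripper_force: 0.0
```

```bash
python3 - <<'E'
from h import *
s=read_state(); print(s["eef_pos"],s["tool_rot"],s["clock"])
E
```

```text
[440.91621005 -31.63290576 172.12778901] [-3.1372628   0.00344121  3.08946776] 9.9333
```

```bash
python3 - <<'E'
from fit import *
d=grab("top"); crop(d,130,155,240,140,3,"t2.png")
for dia,x,y,a in ((76,627,282,26),(68,456,298.3,287),(60,450.5,187.6,268),(52,547.8,243.7,35)):
    r=fitcog(d,x,y,dia,yaws=a+np.arange(-10,11,5)); print(dia,np.round(r[0],4))
to((627,282,120),np.radians(116))
E
```

```text
coarse [(0.0222, 26), (0.0232, 31), (0.0233, 21), (0.0245, 36)]
76 [2.200000e-02 6.270175e+02 2.819463e+02 2.555110e+01]
 coarse [(0.0199, 287), (0.0211, 292), (0.0217, 282), (0.0237, 297)]
68 [1.930000e-02 4.559636e+02 2.985746e+02 2.874367e+02]
 coarse [(0.0126, 268), (0.0143, 273), (0.0147, 263), (0.0176, 278)]
60 [1.240000e-02 4.504493e+02 1.876293e+02 2.684730e+02]
 coarse [(0.0155, 35), (0.0167, 40), (0.0167, 30), (0.0198, 25)]
52 [1.510000e-02 5.478259e+02 2.436394e+02 3.551210e+01]
pos [439.8 -31.9 170.3] rpy [-3.137e+00  1.000e-03  3.089e+00] t 9.9833
shift cm [-17.05  32.35   4.89] turn deg [-0.2  0.2 61. ]
```

View pics/t2.png

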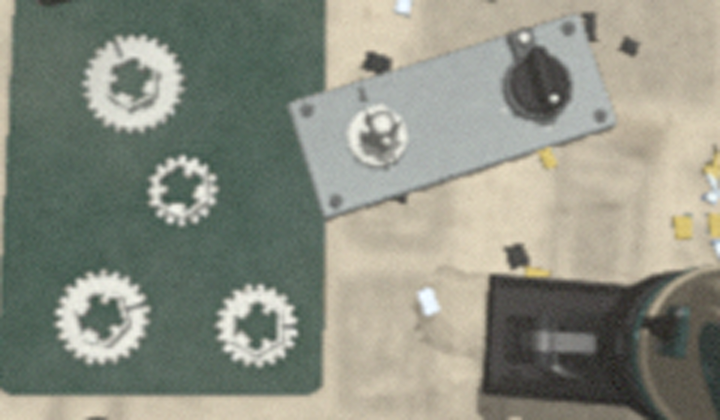

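Request:
move_arm(targets="1 -1.7 3.24 0 0 0 0; 1 -1.7 3.24 0 0 0 0; 1 -1.7 3.24 0 0 0 0; 1 -1.7 3.24 0 0 0 0; 1 -1.7 3.24 0 0 0 0")

```text
clock: 10.4
eef_pos: [531.4, 126.8, 165.7]
tool_rot: [-3.136, -0.007, 3.09]
force: [1.0, -0.0, -0.8]
width: 85.2
gripper_force: 0.0
```

Request:
move_arm(targets="1 -1.7 3.24 0 0 0 0; 1 -1.7 3.24 0 0 0 0; 1 -1.7 3.24 0 0 0 0; 1 -1.7 3.24 0 0 0 0; 1 -1.7 3.24 0 0 0 0")

```text
clock: 10.82
eef_pos: [624.6, 284.2, 163.9]
tool_rot: [-3.135, -0.007, 3.09]
force: [0.3, -0.6, -0.3]
width: 85.4
gripper_force: 0.0
```

Request:
move_arm(targets="1 0 0 1 0 0 6.1; 1 0 0 1 0 0 6.1; 1 0 0 1 0 0 6.1; 1 0 0 1 0 0 6.1; 1 0 0 1 0 0 6.1")

```text
clock: 11.23
eef_pos: [623.5, 282.3, 113.4]
tool_rot: [-3.132, -0.002, 2.553]
force: [0.4, -0.4, -0.9]
width: 85.4
gripper_force: 0.0
```

Request:
move_arm(targets="1 0 0 1 0 0 6.1; 1 0 0 1 0 0 6.1; 1 0 0 1 0 0 6.1; 1 0 0 1 0 0 6.1; 1 0 0 1 0 0 6.1")

```text
clock: 11.65
eef_pos: [623.3, 282.0, 63.7]
tool_rot: [-3.133, 0.003, 2.02]
force: [-0.6, 0.3, -0.8]
width: 85.5
gripper_force: 0.0
```

Request:
move_arm(targets="1 0 0 0 0 0 0; 1 0 0 0 0 0 0; 1 0 0 0 0 0 0; 1 0 0 0 0 0 0; 1 0 0 0 0 0 0")

```text
clock: 12.07
eef_pos: [624.9, 282.5, 66.6]
tool_rot: [-3.136, 0.002, 2.026]
force: [-0.8, 0.1, -0.5]
width: 85.0
gripper_force: 0.0
```

```bash
python3 - <<'E'
from h import *
d=grab("top"); crop(d,230,170,130,130,4,"t3.png")
to((627,282,9),np.radians(115.7))
print("seat",px2w(d,256.3,199.8,20))
E
```

```text
pos [624.9 282.5  66.6] rpy [-3.136e+00  1.000e-03  2.026e+00] t 12.1167
shift cm [-0.13  0.2   5.76] turn deg [-0.3  0.1  0.4]
seat [586.90716863  99.49300909  20.        ]
```

View pics/t3.png

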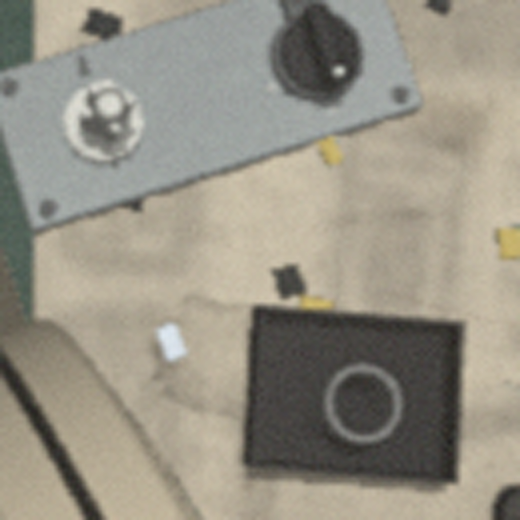

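The sleeve stands upright in the tray at (363,403). Now grip cog_76.

Request:
move_arm(targets="1 -0.13 0.2 2.5 -0.3 0 0.4; 1 0 0 2 0 0 0; 1 0 0 1.2 0 0 0; 1 0 0 0 0 0 0; 1 0 0 0 0 0 0")

```text
clock: 12.53
eef_pos: [626.5, 281.9, 8.8]
tool_rot: [-3.14, 0.001, 2.018]
force: [-0.2, 0.2, 0.4]
width: 85.4
gripper_force: 0.0
```

Request:
move_arm(targets="-1 0 0 0 0 0 0; -1 0 0 0 0 0 0; -1 0 0 0 0 0 0; -1 0 0 0 0 0 0; -1 0 0 0 0 0 0")

```text
clock: 12.95
eef_pos: [627.4, 282.4, 10.3]
tool_rot: [3.141, 0.002, 2.018]
force: [0.3, -0.3, 5.1]
width: 33.8
gripper_force: 60.6
```

Request:
move_arm(targets="-1 0 0 0 0 0 0; -1 0 0 0 0 0 0; -1 0 0 0 0 0 0; -1 0 0 0 0 0 0")

```text
clock: 13.28
eef_pos: [627.4, 282.4, 10.3]
tool_rot: [3.141, 0.002, 2.018]
force: [-1.0, -0.3, 5.9]
width: 34.0
gripper_force: 60.6
```

```bash
python3 - <<'E'
from h import *
s=read_state();print(s['width'],s['gripper_force'],s['force'])
to((627,282,9),np.radians(115.7))
E
```

```text
34.03310068910673 60.58822400984354 [-1.00907958 -0.26437001  5.91383136]
pos [627.4 282.4  10.3] rpy [3.141e+00 2.000e-03 2.018e+00] t 13.2833
shift cm [-0.01 -0.05  0.13] turn deg [ 0.1  0.1 -0.1]
```

Request:
move_arm(targets="-1 0 0 -2 0 0 0; -1 0 0 -3 0 0 0; -1 0 0 -3.5 0 0 0; -1 0 0 -3.5 0 0 0; -1 0 0 0 0 0 0")

```text
clock: 13.7
eef_pos: [631.1, 284.4, 136.7]
tool_rot: [3.13, 0.001, 2.018]
force: [0.8, 0.7, -1.1]
width: 34.0
gripper_force: 60.4
```

Request:
move_arm(targets="-1 0 0 0 0 0 0; -1 0 0 0 0 0 0; -1 0 0 0 0 0 0")

```text
clock: 13.95
eef_pos: [625.4, 281.5, 127.2]
tool_rot: [-3.137, 0.002, 2.018]
force: [-0.1, -0.1, -1.9]
width: 33.9
gripper_force: 60.4
```

```bash
python3 - <<'E'
from h import *
s=read_state();print(s['width'],s['gripper_force'],s['force'])
to((587.3,100,125),np.radians(115.7))
E
```

```text
33.90222981965681 60.37246321724524 [-0.11888579 -0.12411094 -1.88120563]
pos [625.4 281.5 127.2] rpy [-3.137e+00  2.000e-03  2.018e+00] t 13.95
shift cm [-14.72 -11.28   0.29] turn deg [-0.3  0.1 -0.1]
```

Request:
move_arm(targets="-1 -2.94 -2.26 0 0 0 0; -1 -2.94 -2.26 0 0 0 0; -1 -2.94 -2.26 0 0 0 0; -1 -2.94 -2.26 0 0 0 0; -1 -2.94 -2.24 0 0 0 0")

```text
clock: 14.37
eef_pos: [586.8, 99.1, 127.7]
tool_rot: [-3.137, 0.001, 2.019]
force: [0.6, -0.3, -1.5]
width: 34.0
gripper_force: 60.4
```

Request:
move_arm(targets="-1 0 0 0 0 0 7; -1 0 0 0 0 0 0.4; -1 0 0 0 0 0 0; -1 0 0 0 0 0 0; -1 0 0 0 0 0 0")

```text
clock: 14.78
eef_pos: [588.3, 102.9, 128.8]
tool_rot: [-3.14, 0.001, 1.893]
force: [-0.6, 0.7, -1.1]
width: 34.3
gripper_force: 60.5
```

```bash
python3 - <<'E'
from h import *
to((587.3,100,100),np.radians(108.2))
d=grab("side"); crop(d,200,130,140,110,5,"s4.png")
for p in ((587.3,100,82),(587.3,100,20)): print((w2px(d,p)-[200,130])*5+2)
E
```

```text
pos [588.3 102.9 128.8] rpy [-3.140e+00  1.000e-03  1.893e+00] t 14.7833
shift cm [-0.25 -0.19  2.88] turn deg [-0.1  0.   0.3]
[357.3890448 314.6677229]
[357.54378782 435.66976945]
```

View pics/s4.png

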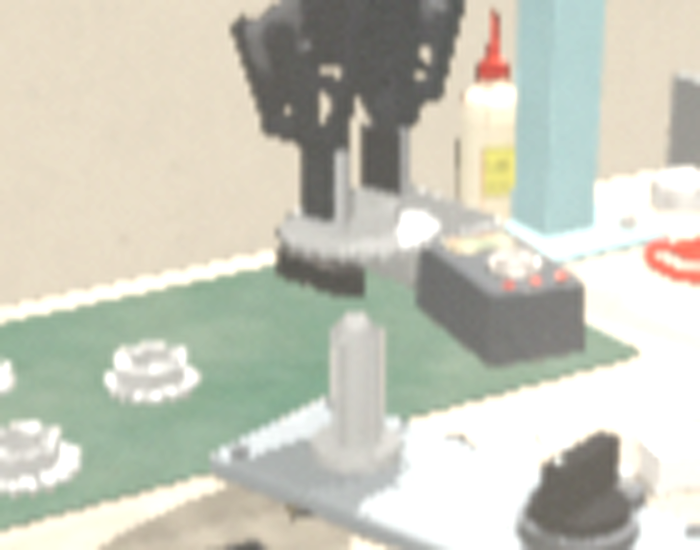

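Request:
move_arm(targets="-1 -0.25 -0.19 2 0 0 0.3; -1 0 0 1.5 0 0 0; -1 0 0 0 0 0 0; -1 0 0 0 0 0 0; -1 0 0 0 0 0 0")

```text
clock: 15.25
eef_pos: [588.1, 98.7, 94.9]
tool_rot: [3.141, 0.002, 1.885]
force: [-0.2, -0.1, -0.6]
width: 34.1
gripper_force: 60.4
```

Request:
move_arm(targets="-1 0 0 1 0 0 0; -1 0 0 1 0 0 0; -1 0 0 0 0 0 0; -1 0 0 0 0 0 0; -1 0 0 0 0 0 0")

```text
clock: 15.67
eef_pos: [586.4, 99.4, 74.0]
tool_rot: [-3.139, -0.0, 1.885]
force: [-3.1, 4.3, -5.6]
width: 34.3
gripper_force: 61.0
```

Request:
move_arm(targets="-1 0 0 1 0 0 0; -1 0 0 1 0 0 0; -1 0 0 1 0 0 0; -1 0 0 0 0 0 0; -1 0 0 0 0 0 0")

```text
clock: 16.08
eef_pos: [586.3, 99.5, 43.7]
tool_rot: [-3.139, -0.0, 1.885]
force: [-2.7, 5.1, -6.8]
width: 34.3
gripper_force: 60.9
```

Request:
move_arm(targets="-1 0 0 1 0 0 0; -1 0 0 0.7 0 0 0; -1 0 0 0 0 0 0; -1 0 0 0 0 0 0; -1 0 0 0 0 0 0")

```text
clock: 16.5
eef_pos: [586.4, 99.5, 27.4]
tool_rot: [-3.14, -0.0, 1.885]
force: [-4.2, 5.0, -2.2]
width: 33.8
gripper_force: 61.3
```

Request:
move_arm(targets="1 0 0 0 0 0 0; 1 0 0 0 0 0 0; 1 0 0 0 0 0 0; 1 0 0 0 0 0 0; 1 0 0 -1 0 0 0")

```text
clock: 16.92
eef_pos: [586.9, 96.9, 36.5]
tool_rot: [-3.139, 0.002, 1.883]
force: [-0.5, -0.7, 0.5]
width: 85.5
gripper_force: 0.0
```

Request:
move_arm(targets="1 0 0 -3 0 0 0; 1 0 0 -3 0 0 0; 1 0 0 -3 0 0 0; 1 0 0 -2.5 0 0 0; 1 0 0 0 0 0 0")

```text
clock: 17.33
eef_pos: [591.5, 98.4, 158.8]
tool_rot: [3.131, 0.003, 1.883]
force: [0.6, 0.6, 0.3]
width: 85.5
gripper_force: 0.0
```

```bash
python3 - <<'E'
from fit import *
d=grab("top"); crop(d,130,155,150,140,4,"t4.png")
for dia,x,y,a in ((68,456,298.3,287),(60,450.5,187.6,268),(52,547.8,243.7,35)):
    r=fitcog(d,x,y,dia,yaws=a+np.arange(-10,11,5)); print(dia,np.round(r[0],4))
to((456,298.5,60),np.radians(108.2))
E
```

```text
coarse [(0.0202, 287), (0.0213, 292), (0.0219, 282), (0.0239, 297)]
68 [1.950000e-02 4.559597e+02 2.985994e+02 2.873374e+02]
 coarse [(0.0129, 268), (0.0145, 273), (0.015, 263), (0.0179, 278)]
60 [1.270000e-02 4.504514e+02 1.876456e+02 2.685741e+02]
 coarse [(0.0154, 35), (0.0165, 30), (0.0166, 40), (0.0196, 25)]
52 [1.510000e-02 5.478451e+02 2.436764e+02 3.536520e+01]
pos [590.1  98.1 156.3] rpy [3.135e+00 3.000e-03 1.883e+00] t 17.3833
shift cm [23.22 -6.67  9.52] turn deg [ 0.4  0.2 -0.3]
```

View pics/t4.png

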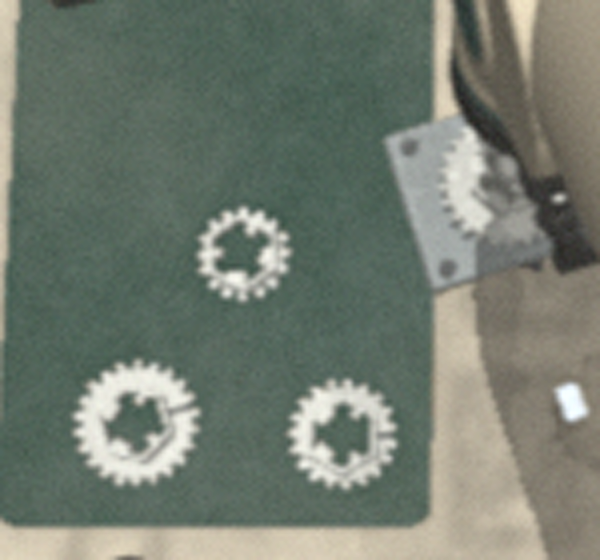

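Request:
move_arm(targets="1 3.32 -0.95 0 0 0 0; 1 3.32 -0.95 0 0 0 0; 1 3.32 -0.95 0 0 0 0; 1 3.32 -0.95 0 0 0 0; 1 3.32 -0.95 0 0 0 0")

```text
clock: 17.8
eef_pos: [489.8, 241.9, 151.6]
tool_rot: [-3.14, 0.002, 1.883]
force: [0.8, -0.5, 0.3]
width: 85.5
gripper_force: 0.0
```

Request:
move_arm(targets="1 3.32 -0.95 0 0 0 0; 1 3.32 -0.95 0 0 0 0; 1 0 0 1.8 0 0 6.1; 1 0 0 1.8 0 0 6.1; 1 0 0 1.8 0 0 6.1")

```text
clock: 18.22
eef_pos: [452.1, 299.0, 97.2]
tool_rot: [-3.142, 0.002, 1.561]
force: [-0.0, -1.1, -0.1]
width: 85.4
gripper_force: 0.0
```

Request:
move_arm(targets="1 0 0 1.8 0 0 6.1; 1 0 0 1.8 0 0 6.1; 1 0 0 0 0 0 0; 1 0 0 0 0 0 0; 1 0 0 0 0 0 0")

```text
clock: 18.63
eef_pos: [453.0, 298.5, 62.5]
tool_rot: [3.141, 0.002, 1.354]
force: [0.5, 0.5, 0.4]
width: 85.2
gripper_force: 0.0
```

Request:
move_arm(targets="1 0 0 0 0 0 0; 1 0 0 0 0 0 0")

```text
clock: 18.8
eef_pos: [453.4, 298.8, 63.1]
tool_rot: [3.14, 0.0, 1.352]
force: [0.6, 1.0, 0.0]
width: 85.3
gripper_force: 0.0
```

```bash
python3 - <<'E'
from h import *
to((456,298.5,9),np.radians(77.4))
E
```

```text
pos [453.4 298.8  63.1] rpy [3.14  0.    1.352] t 18.8
shift cm [0.03 0.25 5.41] turn deg [0.1 0.  0.1]
```

Request:
move_arm(targets="1 0.03 0.25 2.5 0 0 0; 1 0 0 1.8 0 0 0; 1 0 0 1.1 0 0 0; 1 0 0 0 0 0 0; 1 0 0 0 0 0 0")

```text
clock: 19.22
eef_pos: [455.2, 298.0, 8.2]
tool_rot: [-3.142, 0.002, 1.351]
force: [0.2, -0.8, 0.6]
width: 85.3
gripper_force: 0.0
```

Request:
move_arm(targets="-1 0 0 0 0 0 0; -1 0 0 0 0 0 0; -1 0 0 0 0 0 0; -1 0 0 0 0 0 0; -1 0 0 0 0 0 0")

```text
clock: 19.63
eef_pos: [455.6, 298.5, 9.0]
tool_rot: [3.141, 0.001, 1.352]
force: [-0.3, -0.9, 5.2]
width: 34.4
gripper_force: 59.9
```

Request:
move_arm(targets="-1 0 0 0 0 0 0; -1 0 0 0 0 0 0; -1 0 0 -1 0 0 0; -1 0 0 -3 0 0 0; -1 0 0 -3.5 0 0 0")

```text
clock: 20.05
eef_pos: [453.5, 297.1, 82.6]
tool_rot: [-3.138, 0.006, 1.351]
force: [0.6, 0.2, -1.4]
width: 33.9
gripper_force: 60.5
```

Request:
move_arm(targets="-1 0 0 -3.5 0 0 0; -1 0 0 -1.5 0 0 0; -1 0 0 0 0 0 0; -1 0 0 0 0 0 0; -1 0 0 0 0 0 0")

```text
clock: 20.47
eef_pos: [454.2, 297.8, 132.2]
tool_rot: [-3.14, 0.003, 1.351]
force: [0.3, 0.4, -2.0]
width: 34.2
gripper_force: 60.6
```

```bash
python3 - <<'E'
from h import *
to((587.2,100,125),np.radians(77.4))
E
```

```text
pos [454.2 297.8 132.2] rpy [-3.140e+00  3.000e-03  1.351e+00] t 20.4667
shift cm [-16.41  17.28   0.75] turn deg [-0.1  0.2  0. ]
```

Request:
move_arm(targets="-1 -2.34 2.47 0 0 0 0; -1 -2.34 2.47 0 0 0 0; -1 -2.34 2.47 0 0 0 0; -1 -2.34 2.47 0 0 0 0; -1 -2.34 2.47 0 0 0 0")

```text
clock: 20.88
eef_pos: [549.6, 155.4, 131.1]
tool_rot: [-3.138, 0.004, 1.352]
force: [0.8, 0.2, -2.3]
width: 34.2
gripper_force: 60.6
```

Request:
move_arm(targets="-1 -2.34 2.47 0 0 0 0; -1 -2.34 2.47 0 0 0 0; -1 0 0 0 0 0 -6.5; -1 0 0 0 0 0 -6.5; -1 0 0 0 0 0 -6.5")

```text
clock: 21.3
eef_pos: [587.1, 99.6, 130.9]
tool_rot: [-3.137, 0.002, 1.695]
force: [-0.4, 0.2, -1.8]
width: 34.6
gripper_force: 60.6
```

Request:
move_arm(targets="-1 0 0 0 0 0 -6.5; -1 0 0 0 0 0 -6.5; -1 0 0 0 0 0 -6.5; -1 0 0 0 0 0 -6.5; -1 0 0 0 0 0 -6.5")

```text
clock: 21.72
eef_pos: [586.8, 100.5, 131.0]
tool_rot: [-3.137, -0.001, 2.264]
force: [0.1, -0.1, -1.9]
width: 34.2
gripper_force: 60.6
```

Request:
move_arm(targets="-1 0 0 0 0 0 -6.5; -1 0 0 0 0 0 -6.5; -1 0 0 0 0 0 -6.5; -1 0 0 0 0 0 -6.5; -1 0 0 0 0 0 -6.5")

```text
clock: 22.13
eef_pos: [586.8, 100.5, 131.0]
tool_rot: [-3.138, -0.004, 2.832]
force: [0.7, -1.1, -1.6]
width: 34.0
gripper_force: 60.6
```

Request:
move_arm(targets="-1 0 0 0 0 0 -6.3; -1 0 0 0 0 0 0; -1 0 0 0 0 0 0; -1 0 0 0 0 0 0; -1 0 0 0 0 0 0")

```text
clock: 22.55
eef_pos: [588.0, 100.8, 132.7]
tool_rot: [-3.139, -0.001, 2.934]
force: [0.7, 0.9, -1.9]
width: 33.9
gripper_force: 60.7
```

```bash
python3 - <<'E'
from h import *
print(read_state()["width"]); to((587.2,100,94),np.radians(168.2))
E
```

```text
33.921674861940616
pos [588.  100.8 132.7] rpy [-3.139e+00 -1.000e-03  2.934e+00] t 22.55
shift cm [ 0.06 -0.09  3.87] turn deg [-0.1 -0.  -0.1]
```

Request:
move_arm(targets="-1 0.06 -0.09 2.5 0 0 0; -1 0 0 1.4 0 0 0; -1 0 0 0 0 0 0; -1 0 0 0 0 0 0; -1 0 0 0 0 0 0")

```text
clock: 22.97
eef_pos: [588.2, 100.5, 95.1]
tool_rot: [-3.14, 0.001, 2.936]
force: [-0.6, -0.3, -1.7]
width: 33.8
gripper_force: 60.6
```

Request:
move_arm(targets="-1 0 0 1 0 0 0; -1 0 0 1 0 0 0; -1 0 0 0 0 0 0; -1 0 0 0 0 0 0; -1 0 0 0 0 0 0")

```text
clock: 23.38
eef_pos: [587.1, 100.5, 74.3]
tool_rot: [-3.14, -0.0, 2.936]
force: [-1.7, 2.4, -2.1]
width: 34.1
gripper_force: 63.1
```

Request:
move_arm(targets="-1 0 0 1 0 0 0; -1 0 0 1 0 0 0; -1 0 0 0.7 0 0 0; -1 0 0 0 0 0 0; -1 0 0 0 0 0 0")

```text
clock: 23.8
eef_pos: [586.4, 99.8, 46.3]
tool_rot: [-3.139, -0.002, 2.936]
force: [-3.5, 2.4, -4.7]
width: 34.0
gripper_force: 62.9
```

Request:
move_arm(targets="-1 0 0 0.5 0 0 0; -1 0 0 0 0 0 0; -1 0 0 0 0 0 0; -1 0 0 0 0 0 0")

```text
clock: 24.13
eef_pos: [586.7, 100.4, 42.4]
tool_rot: [-3.14, -0.001, 2.936]
force: [-5.8, 3.0, -2.8]
width: 34.3
gripper_force: 63.0
```

Request:
move_arm(targets="1 0 0 0 0 0 0; 1 0 0 0 0 0 0; 1 0 0 0 0 0 0; 1 0 0 0 0 0 0; 1 0 0 -1 0 0 0")

```text
clock: 24.55
eef_pos: [587.1, 99.2, 51.6]
tool_rot: [-3.139, -0.001, 2.936]
force: [-0.3, -0.7, -0.2]
width: 85.7
gripper_force: 0.0
```

Request:
move_arm(targets="1 0 0 -3 0 0 0; 1 0 0 -3 0 0 0; 1 0 0 -3 0 0 0; 1 0 0 -1 0 0 0; 1 0 0 0 0 0 0")

```text
clock: 24.97
eef_pos: [590.1, 100.6, 156.3]
tool_rot: [3.141, 0.007, 2.936]
force: [0.2, 0.1, -0.1]
width: 85.2
gripper_force: 0.0
```

```bash
python3 - <<'E'
from fit import *
d=grab("top"); crop(d,130,155,150,140,4,"t5.png")
for dia,x,y,a in ((60,450.5,187.6,268),(52,547.8,243.7,35)):
    r=fitcog(d,x,y,dia,yaws=a+np.arange(-10,11,5)); print(dia,np.round(r[0],4))
to((450.5,187.6,60),np.radians(168.2))
E
```

```text
coarse [(0.0126, 268), (0.0142, 273), (0.0147, 263), (0.0175, 278)]
60 [1.240000e-02 4.504786e+02 1.876812e+02 2.685578e+02]
 coarse [(0.0153, 35), (0.0165, 40), (0.0165, 30), (0.0196, 25)]
52 [1.500000e-02 5.478481e+02 2.436736e+02 3.489470e+01]
pos [588.7 100.1 154.1] rpy [-3.141  0.004  2.936] t 25.0167
shift cm [15.35  5.75  9.35] turn deg [-0.   0.2 -0. ]
```

Request:
move_arm(targets="1 3.07 1.15 0 0 0 0; 1 3.07 1.15 0 0 0 0; 1 3.07 1.15 0 0 0 0; 1 3.07 1.15 0 0 0 0; 1 3.07 1.15 0 0 0 0")

```text
clock: 25.43
eef_pos: [446.7, 187.5, 150.8]
tool_rot: [-3.138, -0.002, 2.935]
force: [-0.6, 1.1, 0.8]
width: 85.6
gripper_force: 0.0
```

Request:
move_arm(targets="1 0 0 1 0 0 6.5; 1 0 0 1 0 0 6.5; 1 0 0 1 0 0 6.5; 1 0 0 1 0 0 6.5; 1 0 0 1 0 0 6.5")

```text
clock: 25.85
eef_pos: [448.0, 186.9, 100.5]
tool_rot: [-3.138, 0.001, 2.363]
force: [-0.2, -0.6, 0.4]
width: 85.3
gripper_force: 0.0
```

Request:
move_arm(targets="1 0 0 1 0 0 6.5; 1 0 0 1 0 0 6.5; 1 0 0 1 0 0 6.5; 1 0 0 1 0 0 6.5; 1 0 0 0 0 0 6.5")

```text
clock: 26.27
eef_pos: [446.9, 186.3, 59.4]
tool_rot: [-3.136, 0.004, 1.796]
force: [-0.5, -1.0, 0.1]
width: 85.5
gripper_force: 0.0
```

Request:
move_arm(targets="1 0 0 0 0 0 6.5; 1 0 0 0 0 0 6.5; 1 0 0 0 0 0 6.5; 1 0 0 0 0 0 6.5; 1 0 0 0 0 0 6.5")

```text
clock: 26.68
eef_pos: [447.9, 186.7, 60.9]
tool_rot: [-3.141, 0.004, 1.229]
force: [-0.9, 0.1, 0.4]
width: 85.3
gripper_force: 0.0
```

Request:
move_arm(targets="1 0 0 0 0 0 6.5; 1 0 0 0 0 0 5.7; 1 0 0 0 0 0 0; 1 0 0 0 0 0 0; 1 0 0 0 0 0 0")

```text
clock: 27.1
eef_pos: [448.5, 187.2, 61.6]
tool_rot: [3.141, 0.003, 1.024]
force: [0.2, 0.9, -0.3]
width: 85.4
gripper_force: 0.0
```

```bash
python3 - <<'E'
from h import *
to((450.5,187.6,9),np.radians(58.5))
E
```

```text
pos [448.5 187.2  61.6] rpy [3.141e+00 3.000e-03 1.024e+00] t 27.1
shift cm [0.16 0.15 5.26] turn deg [0.  0.2 0.2]
```

Request:
move_arm(targets="1 0.14 0.15 2.5 0 0 0.2; 1 0 0 1.8 0 0 0; 1 0 0 0.95 0 0 0; 1 0 0 0 0 0 0; 1 0 0 0 0 0 0")

```text
clock: 27.52
eef_pos: [450.7, 187.5, 9.5]
tool_rot: [3.142, 0.003, 1.018]
force: [-0.1, 0.1, -0.8]
width: 85.4
gripper_force: 0.0
```

Request:
move_arm(targets="-1 0 0 0 0 0 0; -1 0 0 0 0 0 0; -1 0 0 0 0 0 0; -1 0 0 0 0 0 0; -1 0 0 0 0 0 0")

```text
clock: 27.93
eef_pos: [451.4, 188.1, 10.7]
tool_rot: [3.14, 0.0, 1.018]
force: [-1.0, -0.0, 7.2]
width: 34.3
gripper_force: 59.5
```

Request:
move_arm(targets="-1 0 0 0 0 0 0; -1 0 0 0 0 0 0; -1 0 0 -1 0 0 0; -1 0 0 -3 0 0 0; -1 0 0 -3.5 0 0 0")

```text
clock: 28.35
eef_pos: [449.5, 187.3, 84.7]
tool_rot: [-3.14, 0.005, 1.018]
force: [0.6, 0.3, -1.8]
width: 34.1
gripper_force: 60.5
```

Request:
move_arm(targets="-1 0 0 -3.5 0 0 0; -1 0 0 -1.5 0 0 0; -1 0 0 0 0 0 0; -1 0 0 0 0 0 0; -1 0 0 0 0 0 0")

```text
clock: 28.77
eef_pos: [450.2, 188.0, 134.2]
tool_rot: [-3.141, 0.003, 1.018]
force: [0.3, 0.4, -2.4]
width: 33.9
gripper_force: 60.6
```

```bash
python3 - <<'E'
from h import *
to((587.2,100.2,125),np.radians(58.5))
E
```

```text
pos [450.2 188.  134.2] rpy [-3.141e+00  3.000e-03  1.018e+00] t 28.7667
shift cm [-0.28 16.27  0.92] turn deg [-0.   0.2 -0.2]
```

Request:
move_arm(targets="-1 -0.05 3.26 0 0 0 0; -1 -0.05 3.26 0 0 0 0; -1 -0.05 3.25 0 0 0 0; -1 -0.05 3.25 0 0 0 0; -1 -0.08 3.25 0 0 0 0")

```text
clock: 29.18
eef_pos: [587.9, 99.1, 132.8]
tool_rot: [-3.139, 0.004, 1.018]
force: [0.9, 0.9, -1.9]
width: 33.9
gripper_force: 60.6
```

Request:
move_arm(targets="-1 0 0 0 0 0 -6.5; -1 0 0 0 0 0 -6.5; -1 0 0 0 0 0 -6.5; -1 0 0 0 0 0 -6.5; -1 0 0 0 0 0 -6.5")

```text
clock: 29.6
eef_pos: [586.6, 99.9, 132.5]
tool_rot: [-3.137, 0.002, 1.59]
force: [0.4, -0.2, -1.9]
width: 33.8
gripper_force: 60.6
```

Request:
move_arm(targets="-1 0 0 0 0 0 -6.5; -1 0 0 0 0 0 -6.5; -1 0 0 0 0 0 -6.5; -1 0 0 0 0 0 -6.5; -1 0 0 0 0 0 -6.5")

```text
clock: 30.02
eef_pos: [586.6, 100.0, 132.7]
tool_rot: [-3.137, -0.001, 2.158]
force: [-0.3, -0.3, -2.2]
width: 33.8
gripper_force: 60.6
```

Request:
move_arm(targets="-1 0 0 0 0 0 -6.5; -1 0 0 0 0 0 -6.5; -1 0 0 0 0 0 -6.5; -1 0 0 0 0 0 -6.5; -1 0 0 0 0 0 -6.5")

```text
clock: 30.43
eef_pos: [586.6, 100.0, 132.7]
tool_rot: [-3.138, -0.003, 2.725]
force: [-0.3, -0.3, -1.8]
width: 34.2
gripper_force: 60.6
```

Request:
move_arm(targets="-1 0 0 0 0 0 -6.5; -1 0 0 0 0 0 -5.9; -1 0 0 0 0 0 0; -1 0 0 0 0 0 0; -1 0 0 0 0 0 0")

```text
clock: 30.85
eef_pos: [587.4, 100.1, 133.8]
tool_rot: [-3.139, -0.002, 2.933]
force: [-0.5, 0.5, -2.4]
width: 34.0
gripper_force: 60.6
```

```bash
python3 - <<'E'
from h import *
print(read_state()["width"]); to((587.2,100.2,95),np.radians(168.2))
E
```

```text
34.01075168283597
pos [587.4 100.1 133.8] rpy [-3.139e+00 -2.000e-03  2.933e+00] t 30.85
shift cm [0.01 0.02 3.88] turn deg [-0.1 -0.1 -0.1]
```

Request:
move_arm(targets="-1 0 0 2.5 0 0 0; -1 0 0 1.3 0 0 0; -1 0 0 0 0 0 0; -1 0 0 0 0 0 0; -1 0 0 0 0 0 0")

```text
clock: 31.27
eef_pos: [588.6, 100.6, 97.5]
tool_rot: [-3.14, 0.001, 2.936]
force: [-0.2, 0.2, -1.1]
width: 34.0
gripper_force: 60.6
```

Request:
move_arm(targets="-1 0 0 1 0 0 0; -1 0 0 1 0 0 0; -1 0 0 0 0 0 0; -1 0 0 0 0 0 0; -1 0 0 0 0 0 0")

```text
clock: 31.68
eef_pos: [588.3, 100.2, 77.1]
tool_rot: [-3.14, 0.001, 2.936]
force: [-0.1, -1.0, -1.2]
width: 33.9
gripper_force: 80.3
```

Request:
move_arm(targets="-1 0 0 0.8 0 0 0; -1 0 0 0.7 0 0 0; -1 0 0 0 0 0 0; -1 0 0 0 0 0 0; -1 0 0 0 0 0 0")

```text
clock: 32.1
eef_pos: [586.6, 100.9, 61.0]
tool_rot: [-3.14, -0.002, 2.937]
force: [-4.7, 2.4, 2.8]
width: 34.0
gripper_force: 78.7
```

Request:
move_arm(targets="-1 0 0 0.35 0 0 0; -1 0 0 0 0 0 0; -1 0 0 0 0 0 0; -1 0 0 0 0 0 0")

```text
clock: 32.43
eef_pos: [586.7, 101.0, 59.6]
tool_rot: [-3.14, -0.001, 2.937]
force: [-9.8, 0.5, 17.5]
width: 34.3
gripper_force: 78.9
```

Request:
move_arm(targets="1 0 0 0 0 0 0; 1 0 0 0 0 0 0; 1 0 0 0 0 0 0; 1 0 0 0 0 0 0; 1 0 0 -1 0 0 0")

```text
clock: 32.85
eef_pos: [586.9, 99.5, 66.7]
tool_rot: [-3.138, -0.003, 2.936]
force: [-0.7, -0.5, -0.5]
width: 85.4
gripper_force: 0.0
```

Request:
move_arm(targets="1 0 0 -3 0 0 0; 1 0 0 -3 0 0 0; 1 0 0 -2 0 0 0; 1 0 0 0 0 0 0; 1 0 0 0 0 0 0")

```text
clock: 33.27
eef_pos: [589.1, 100.4, 150.1]
tool_rot: [-3.141, 0.003, 2.936]
force: [-0.2, -0.5, -0.7]
width: 85.6
gripper_force: 0.0
```

```bash
python3 - <<'E'
from fit import *
d=grab("top"); crop(d,130,155,150,140,4,"t6.png")
for dia,x,y,a in ((52,547.8,243.7,35),):
    r=fitcog(d,x,y,dia,yaws=a+np.arange(-10,11,5)); print(dia,np.round(r[0],4))
to((547.8,243.7,60),np.radians(168.2))
E
```

```text
coarse [(0.015, 35), (0.0162, 30), (0.0163, 40), (0.0193, 25)]
52 [1.480000e-02 5.478742e+02 2.438416e+02 3.482680e+01]
pos [588.1 100.  148.7] rpy [-3.140e+00  1.000e-03  2.936e+00] t 33.3167
shift cm [ 6.89 13.25  8.84] turn deg [-0.1  0.1  0. ]
```

Request:
move_arm(targets="1 1.73 3.31 0 0 0 0; 1 1.73 3.31 0 0 0 0; 1 1.72 3.31 0 0 0 0; 1 1.71 3.32 0 0 0 0; 1 0 0 2.5 0 0 -5.6")

```text
clock: 33.73
eef_pos: [545.9, 256.9, 126.1]
tool_rot: [3.132, 0.004, 3.046]
force: [0.1, 2.0, 0.3]
width: 85.4
gripper_force: 0.0
```

Request:
move_arm(targets="1 0 0 2.5 0 0 -5.6; 1 0 0 2.5 0 0 -5.6; 1 0 0 1 0 0 0; 1 0 0 0 0 0 0; 1 0 0 0 0 0 0")

```text
clock: 34.15
eef_pos: [547.3, 243.5, 62.5]
tool_rot: [-3.139, -0.002, -3.057]
force: [-0.5, 0.1, 0.2]
width: 85.4
gripper_force: 0.0
```

Request:
move_arm(targets="1 0 0 0 0 0 0; 1 0 0 0 0 0 0")

```text
clock: 34.32
eef_pos: [548.7, 244.3, 64.5]
tool_rot: [-3.141, 0.002, -3.055]
force: [-0.5, 0.5, 0.7]
width: 85.2
gripper_force: 0.0
```

```bash
python3 - <<'E'
from h import *
to((547.8,243.7,9),np.radians(185))
E
```

```text
pos [548.7 244.3  64.5] rpy [-3.141e+00  2.000e-03 -3.055e+00] t 34.3167
shift cm [ 0.11 -0.05  5.55] turn deg [-0.1  0.1 -0.1]
```

Request:
move_arm(targets="1 0.05 0 2.5 0 0 0; 1 0 0 2 0 0 0; 1 0 0 1 0 0 0; 1 0 0 0 0 0 0; 1 0 0 0 0 0 0")

```text
clock: 34.73
eef_pos: [547.4, 244.0, 8.7]
tool_rot: [-3.14, 0.0, -3.054]
force: [-0.2, 0.2, -0.5]
width: 85.3
gripper_force: 0.0
```

Request:
move_arm(targets="-1 0 0 0 0 0 0; -1 0 0 0 0 0 0; -1 0 0 0 0 0 0; -1 0 0 0 0 0 0; -1 0 0 0 0 0 0")

```text
clock: 35.15
eef_pos: [547.8, 243.9, 9.2]
tool_rot: [-3.14, 0.001, -3.054]
force: [0.1, -0.1, 6.1]
width: 34.2
gripper_force: 60.1
```

Request:
move_arm(targets="-1 0 0 0 0 0 0; -1 0 0 0 0 0 0; -1 0 0 -1 0 0 0; -1 0 0 -3 0 0 0; -1 0 0 -3.5 0 0 0")

```text
clock: 35.57
eef_pos: [545.2, 242.9, 82.5]
tool_rot: [-3.138, -0.005, -3.054]
force: [0.3, 0.6, -1.1]
width: 34.2
gripper_force: 60.2
```

Request:
move_arm(targets="-1 0 0 -3.5 0 0 0; -1 0 0 -1.5 0 0 5.6; -1 0 0 0 0 0 5.6; -1 0 0 0 0 0 5.6; -1 0 0 0 0 0 0")

```text
clock: 35.98
eef_pos: [547.2, 244.0, 134.3]
tool_rot: [-3.14, 0.001, 2.934]
force: [-0.1, 0.2, -2.2]
width: 34.4
gripper_force: 60.2
```

Request:
move_arm(targets="-1 0 0 0 0 0 0; -1 0 0 0 0 0 0; -1 0 0 0 0 0 0")

```text
clock: 36.23
eef_pos: [546.9, 244.0, 132.9]
tool_rot: [-3.14, -0.0, 2.938]
force: [0.5, -0.6, -1.2]
width: 34.4
gripper_force: 60.2
```

```bash
python3 - <<'E'
from h import *
to((587.2,100.2,125),np.radians(168.2))
E
```

```text
pos [546.9 244.  132.9] rpy [-3.14  -0.     2.938] t 36.2333
shift cm [ -6.86 -13.26   0.81] turn deg [-0.1 -0.   0.1]
```

Request:
move_arm(targets="-1 -1.71 -3.31 0 0 0 0; -1 -1.71 -3.31 0 0 0 0; -1 -1.71 -3.31 0 0 0 0; -1 -1.71 -3.31 0 0 0 0; -1 0 0 0 0 0 0")

```text
clock: 36.65
eef_pos: [589.3, 88.5, 132.6]
tool_rot: [-3.132, 0.002, 2.925]
force: [1.6, -1.2, -2.1]
width: 34.0
gripper_force: 60.3
```

Request:
move_arm(targets="-1 0 0 0 0 0 0; -1 0 0 0 0 0 0; -1 0 0 0 0 0 0; -1 0 0 0 0 0 0")

```text
clock: 36.98
eef_pos: [586.6, 102.5, 133.4]
tool_rot: [-3.141, -0.0, 2.939]
force: [0.4, 0.1, -1.4]
width: 34.0
gripper_force: 60.3
```

```bash
python3 - <<'E'
from h import *
print(read_state()["width"]); to((587.2,100.2,95),np.radians(168.2))
E
```

```text
34.00905423101026
pos [586.6 102.5 133.4] rpy [-3.141 -0.     2.939] t 36.9833
shift cm [-0.11 -0.21  3.84] turn deg [-0.  -0.   0.2]
```

Request:
move_arm(targets="-1 -0.1 -0.2 2.5 0 0 0; -1 0 0 1.3 0 0 0; -1 0 0 0 0 0 0; -1 0 0 0 0 0 0; -1 0 0 0 0 0 0")

```text
clock: 37.4
eef_pos: [588.1, 99.4, 96.2]
tool_rot: [-3.141, 0.001, 2.937]
force: [-0.3, 0.3, -2.4]
width: 33.9
gripper_force: 60.3
```

Request:
move_arm(targets="-1 0 0 1 0 0 0; -1 0 0 0.8 0 0 0; -1 0 0 0 0 0 0; -1 0 0 0 0 0 0; -1 0 0 0 0 0 0")

```text
clock: 37.82
eef_pos: [587.6, 98.2, 77.3]
tool_rot: [-3.14, 0.0, 2.936]
force: [-0.1, 0.4, -1.3]
width: 34.0
gripper_force: 60.4
```

Request:
move_arm(targets="-1 0 0 0.4 0 0 0; -1 0 0 0 0 0 0; -1 0 0 0 0 0 0; -1 0 0 0 0 0 0")

```text
clock: 38.15
eef_pos: [588.0, 98.4, 74.2]
tool_rot: [-3.14, 0.001, 2.936]
force: [-1.5, 0.6, 5.3]
width: 34.1
gripper_force: 61.1
```

Request:
move_arm(targets="1 0 0 0 0 0 0; 1 0 0 0 0 0 0; 1 0 0 0 0 0 0; 1 0 0 0 0 0 0; 1 0 0 -1 0 0 0")

```text
clock: 38.57
eef_pos: [586.3, 97.7, 82.0]
tool_rot: [-3.138, -0.003, 2.936]
force: [-1.0, -0.9, 0.1]
width: 85.2
gripper_force: 0.0
```

Request:
move_arm(targets="1 0 0 -3 0 0 0; 1 0 0 -3 0 0 0; 1 0 0 -1 0 0 0; 0 0 0 0 0 0 0; 0 0 0 0 0 0 0")

```text
clock: 38.98
eef_pos: [587.8, 98.1, 153.9]
tool_rot: [-3.14, 0.001, 2.936]
force: [0.2, -0.2, -0.1]
width: 63.8
gripper_force: 0.0
```

Request:
move_arm(targets="0 0 0 0 0 0 0; 0 0 0 0 0 0 0")

```text
clock: 39.15
eef_pos: [586.6, 97.9, 151.9]
tool_rot: [-3.139, -0.002, 2.936]
force: [0.0, -0.5, -0.3]
width: 42.5
gripper_force: 0.0
```

```bash
python3 - <<'E'
from h import *
d=grab("side"); crop(d,230,170,130,90,6,"s7.png")
to((626.8,-18.7,140),np.radians(168.2))
E
```

```text
pos [586.7  98.  152. ] rpy [-3.139e+00 -2.000e-03  2.936e+00] t 39.2
shift cm [ -6.31 -10.6    1.21] turn deg [-0.2 -0.1  0. ]
```

View pics/s7.png

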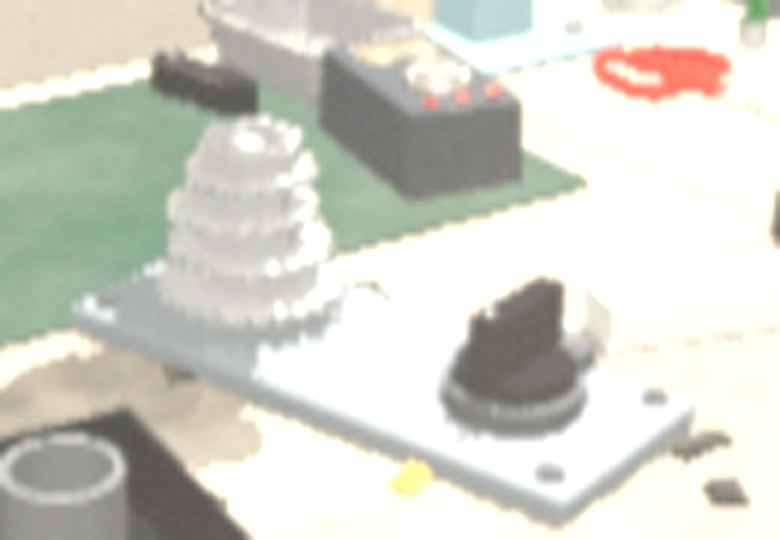

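The four cogs are stacked evenly and level, largest lowest, at (250,220); the knob at (515,350) is released; the sleeve stands in the tray at (62,485). On to the knob.

Request:
move_arm(targets="0 -1.58 -2.65 0 0 0 0; 0 -1.58 -2.65 0 0 0 0; 0 -1.58 -2.65 0 0 0 0; 0 -1.57 -2.65 0 0 0 0; 0 0 0 0 0 0 -6")

```text
clock: 39.62
eef_pos: [628.9, -27.8, 152.1]
tool_rot: [-3.133, 0.0, 3.032]
force: [0.9, -1.7, -0.4]
width: 42.9
gripper_force: 0.0
```

Request:
move_arm(targets="0 0 0 0.3 0 0 -6; 0 0 0 0.3 0 0 -6; 0 0 0 0.3 0 0 -6; 0 0 0 0.3 0 0 -6; 0 0 0 0 0 0 0")

```text
clock: 40.03
eef_pos: [626.7, -18.6, 139.7]
tool_rot: [-3.141, -0.004, -2.821]
force: [0.4, 0.4, 0.5]
width: 42.7
gripper_force: 0.0
```

Request:
move_arm(targets="0 0 0 0 0 0 0; 0 0 0 0 0 0 0; 0 0 0 0 0 0 0; 0 0 0 0 0 0 0")

```text
clock: 40.37
eef_pos: [627.9, -18.2, 141.7]
tool_rot: [-3.14, -0.0, -2.824]
force: [0.2, -0.8, 0.2]
width: 43.0
gripper_force: 0.0
```

```bash
python3 - <<'E'
from h import *
to((626.8,-18.7,34),np.radians(198.2))
E
```

```text
pos [627.9 -18.2 141.7] rpy [-3.14  -0.    -2.824] t 40.3667
shift cm [1.200e-01 1.000e-02 1.077e+01] turn deg [-0.1 -0.  -0. ]
```

Request:
move_arm(targets="0 0.05 0 3.5 0 0 0; 0 0 0 3.5 0 0 0; 0 0 0 2.5 0 0 0; 0 0 0 1.2 0 0 0; 0 0 0 0 0 0 0")

```text
clock: 40.78
eef_pos: [625.3, -18.7, 32.0]
tool_rot: [-3.141, -0.005, -2.823]
force: [-0.1, -0.1, -0.5]
width: 42.7
gripper_force: 0.0
```

Request:
move_arm(targets="-1 0 0 0 0 0 0; -1 0 0 0 0 0 0; -1 0 0 0 0 0 0; -1 0 0 0 0 0 0; -1 0 0 0 0 0 0")

```text
clock: 41.2
eef_pos: [628.5, -17.5, 36.7]
tool_rot: [-3.14, 0.003, -2.823]
force: [-1.7, 1.6, 6.9]
width: 10.6
gripper_force: 61.1
```

Request:
move_arm(targets="-1 0 0 0 0 0 6.5; -1 0 0 0 0 0 6.5; -1 0 0 0 0 0 6.5; -1 0 0 0 0 0 6.5; -1 0 0 0 0 0 6.5")

```text
clock: 41.62
eef_pos: [628.6, -19.5, 36.8]
tool_rot: [-3.139, 0.004, 2.887]
force: [-2.5, -0.7, 7.7]
width: 10.3
gripper_force: 61.1
```

Request:
move_arm(targets="-1 0 0 0 0 0 6.5; -1 0 0 0 0 0 6.5; -1 0 0 0 0 0 6.5; -1 0 0 0 0 0 6.5; -1 0 0 0 0 0 6.5")

```text
clock: 42.03
eef_pos: [627.4, -21.3, 36.7]
tool_rot: [-3.139, 0.004, 2.318]
force: [-3.0, -3.8, 9.2]
width: 10.7
gripper_force: 61.5
```

Request:
move_arm(targets="-1 0 0 0 0 0 5.5; -1 0 0 0 0 0 0; -1 0 0 0 0 0 0; -1 0 0 0 0 0 0; -1 0 0 0 0 0 0")

```text
clock: 42.45
eef_pos: [627.1, -21.6, 36.7]
tool_rot: [-3.139, 0.004, 2.228]
force: [-3.7, -3.5, 10.1]
width: 10.6
gripper_force: 61.6
```

Release, lift clear, check.

Request:
move_arm(targets="0 0 0 0 0 0 0; 0 0 0 0 0 0 0; 0 0 0 0 0 0 0; 0 0 0 -3 0 0 0; 0 0 0 -3.5 0 0 0")

```text
clock: 42.87
eef_pos: [625.1, -18.1, 97.7]
tool_rot: [-3.136, -0.003, 2.23]
force: [1.6, -1.0, 0.6]
width: 42.9
gripper_force: 0.0
```

Request:
move_arm(targets="0 0 0 -3.5 0 0 0; 0 0 0 -3 0 0 0; 0 0 0 -2 0 0 0; 0 0 0 0 0 0 0; 0 0 0 0 0 0 0")

```text
clock: 43.28
eef_pos: [628.2, -18.1, 186.0]
tool_rot: [3.14, 0.003, 2.23]
force: [-1.0, -0.4, -0.3]
width: 42.7
gripper_force: 0.0
```

```bash
python3 - <<'E'
from h import *
d=grab("side"); crop(d,230,170,130,90,6,"s8.png"); s=read_state(); print(s["clock"],s["eef_pos"],s["force"])
E
```

```text
43.3333 [627.09331854 -18.1919974  184.44273522] [-0.72673595 -0.55852485 -0.32548857]
```

View pics/s8.png

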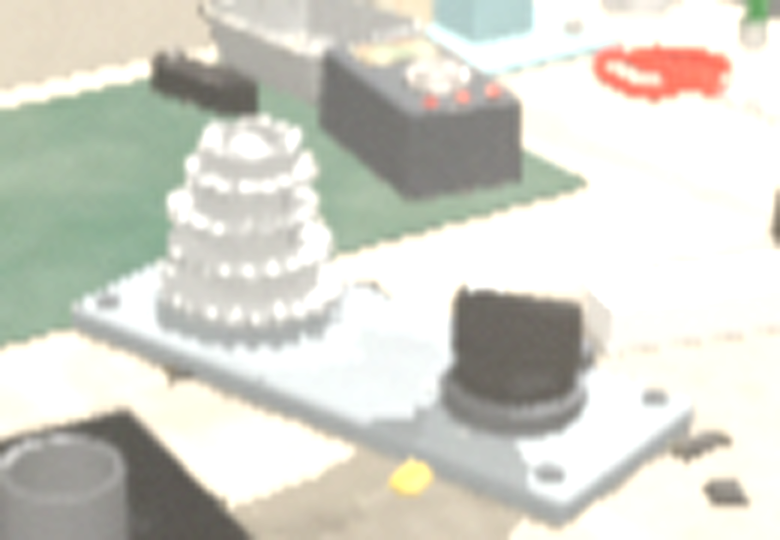

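The knob bar (515,340) is back in its clamped position, the stack (250,220) is level and home, the sleeve is in the tray (62,485), and the gripper is clear.

```bash
python3 -c "
from cell import order
print(order.finish_job())"
```

```text
the job is handed in; nothing more can be done
None
```

I handed the job in at about 43 s on the robot's clock: the knob was released, the sleeve moved to the tray, all four cogs seated on the arbor (largest lowest), and the knob clamped again. The last camera picture agrees with this, but the hand-in gave back no verdict.

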